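# Feed a slide tray under the scanner guard with a push stick

### The arm

A 6-joint arm with a two-finger parallel gripper is mounted at the origin on the work surface. World frame = base frame: x ahead of the robot, y to its left, z up, the work surface at z = 0. Lengths are in m, angles in rad, forces in N, time in s.
With the tool pointing down it reaches from about 0.25 to 0.725 m from the base axis. Payload 4 kg.
Tool frame: the origin (TCP) lies at the very end of the fingers, on their centre line; the grasp point (between the pads) lies 19 mm behind it; y points along the fingers, z is the direction in which the jaws open and shut, and the axes are right-handed (so a half turn about y gives the same grasp; the last joint's range is limited). The gripper opens to 85 mm and grips with 20 to 120 N. Pads are 22 mm wide; open, the fingers measure 114 mm over their backs; the gripper's body (76 mm by 85 mm) begins 54 mm behind the grasp point. The pads swing forward as they close: fully open they stand 13 mm farther back than shut.
Start: joints at [-1.128, 0.241, 0.005, 1.335, 0, 1.571], TCP at [0.214, -0.452, 0.231] pointing down, gripper open.
Joint ranges: [-2.72, 2.72], [-1.05, 1.87], [-1.09, 1.28], [-1.99, 2.15], [-1.42, 1.44], [-3.14, 3.14]. Speed limits (rad/s): [2.79, 2.79, 3.14, 3.14, 3.14, 3.14].

### API

Orientations are given as a unit quaternion [x, y, z, w].
In Python, from workcell import bot gives the robot as it stands. The module is installed in compiled form; this text tells all that it offers.
- The arm moves only by the tool move_arm, never from a script. Its argument "increments" is a list of rows, each an object with "grip": the closure, from 0 (fully open) to 1 (shut); "linear": the shift along the tool's x, y, z scaled (see below), a list of three; "twist": the turn about the tool's y scaled (see below). A call has exactly 5 rows; each row shifts and turns the pose as measured when the row begins, along the tool's axes as they then stand; what a row does not reach is not made up. The controller multiplies each number of a shift by 0.2 m and each number of a turn by 2 rad. A row lasts 1/10 s, in which the tool goes at most 50 mm and 8.59 degrees, less where a joint would pass 70% of its speed; a pose out of reach is approached as far as the arm can. A call with a number of a shift or a turn outside -1 to 1 is refused whole. A call with a gripper value outside its range is refused whole. The fingers move at their own pace and stop on an object; the grip force is fixed at half the most. Time passes only in rows, so rows that do not move let the fingers close, or fill a call up. It gives the time, the measured TCP pose, the force and the opening at its end, in the units of the state.
- bot.get_obs(): the state, without advancing time (a new reading comes with each control period).
- bot.camera(name): name is "scene" or "top" or "wrist"; returns (picture, depth): 480x640x3 uint8, blue, green, red; 480x640 float32, m along the optical axis (not along the pixel's ray), 0 where there is no reading.
- bot.camera_params(name): a dict with "camera_matrix" (3x3 intrinsics, pixels), "rvec" (rotation vector, rad) and "tvec" (3), from world to camera coordinates, as OpenCV has them; the wrist camera has in their place "T_tool_cam" (4x4, takes a point from camera to tool coordinates, whose origin is the TCP and whose axes are the tool frame's). Camera axes: x right, y down, z forward; pixel columns grow to the right and rows downward; lengths in m; the calibration is good to about 2 mm. A picture is of the moment at which its call begins: read the wrist's pose just before it. camera_params takes no time and is no camera call.
- bot.job_done(): hands the job in, once; it reports no verdict.
The state is a dict: "clock": time; "joint_pos": joint angles; "joint_vel": joint speeds; "tau": joint torques, N m; "eef_pos": TCP position; "tool_rot": TCP orientation; "ft_force": force on the tool from outside, world axes, zero at the start; "ft_torque": the same for the moment, N m; "grip_width": finger opening in m.
Only numpy, scipy, OpenCV 4.12 (cv2) and the standard library are available. Lean on these libraries where they do the work, as an engineer would, in place of code of your own. Each camera call takes 0.05 s, during which the arm holds its last target. There are 200 camera calls.

### The job

Flip the scanner's red gate lever over towards the scanner until it snaps across and stays there, then lay the blue slide tray on the infeed bed between the fences, rib up and lengthwise, all of it still in front of the amber guard, and let go of it. Then draw the yellow push stick out of its grey sleeve, take it again farther back by its orange handle end, and use it to push the tray in under the guard until it is fully home against the back stop; fingers must not touch the tray once it is under the guard. Finally lay the stick flat on the bench, clear of the scanner, and leave the flask, jar, bottles, beaker and dishes where they are.

Things in the scene. Friction and masses are not known exactly. Their poses are not given: they have to be found in the camera images.
- scanner: Slide scanner, fixed, placed differently each time. Origin on the bench under the middle of the mouth of its guard; x axis = feed direction (into the scanner), y across the feed, z up. Amber see-through guard hood: x 0 to 150 mm, 88 mm wide, roof top 56 mm above the bench; its mouth is 76 mm wide and 36 mm high above the bed. White housing behind: x 150 to 410, y -40 to +190, 190 mm high.
- infeed (a point): Middle of the top of the black infeed bed, at scanner x = -82.5 mm, 15 mm above the bench; axes as the scanner's. The bed is 108 mm wide, runs from scanner x = -165 mm to the mouth and on inside at the same height. Two aluminium fences on it (10 mm high above the bed, 8 mm thick, ending 15 mm before the mouth) leave a channel 76 mm wide.
- backstop (a point): Foot of the back stop (front face of the white housing) inside the guard, at scanner x = +150 mm, at bed height; axes as the scanner's. The tray is home when its leading end touches it (tray middle 45 mm before it).
- gate_post (a point): Top of the grey gate post (30 x 14 mm, 75 mm high) beside the mouth at scanner x = +36, y = +58 mm.
- gate (a joint): Sprung gate lever, rad: 0 shut (start), 1.5 open; the spring drives it to the nearer stop, dead centre 0.75. Hinge along scanner y at x +30, height 69 mm. Shut, its red crossbar hangs across the mouth at x -6, height 24, blocking the tray; open, the bar is at x -18, height 102 mm. The lever, 75 mm long at y +75, leans 0.75 rad to -x when shut, 0.75 to +x when open.
- gate_knob (a point): Centre of the red ball knob (24 mm diameter) on the end of the 10 mm thick gate lever; with the gate shut at scanner x = -21, y = +75, height 124 mm. Pushing it towards +x takes about 3 to 8 N (the nearer the hinge the more); at dead centre the lever is upright, the knob 144 mm above the bench.
- tray_center (a point): Blue slide tray, 90 (its x) x 62 (its y) x 14 mm, with a grip rib on top along its x axis: 60 mm long, 12 mm wide, its top 30 mm above the underside. The point is at its middle, 15 mm above the underside. About 0.15 kg; either end may lead. It starts in one of two places, with the flask in the other. When home in the scanner it is at scanner x = +105 mm.
- stick_handle (a point): Middle of the orange handle of the push stick, 21 mm above its underside. Stick: 200 mm long along its x axis, nose to +x, about 80 g; end 40 mm behind this point, nose 160 mm ahead; yellow shaft 16 mm wide, 14 high; handle 50 long, 16 wide, top 42 mm above the underside. It starts lying on the bench in the sleeve with only 55 to 75 mm of its nose end outside.
- stick_nose (a point): Middle of the face of the push stick's nose, 160 mm ahead of the handle's middle, 7 mm above the underside. The last 10 mm is a black rubber shoe 30 mm wide and 14 mm high.
- sleeve: Grey sleeve that stows the push stick, fixed but placed differently each time. Origin on the bench under the middle of its open mouth; x points out of the mouth. It reaches back to x = -154 mm, 56 mm wide outside, 48 mm wide inside, roof 48 to 52 mm above the bench, no floor.
- flask_center (a point): Bystander: clear culture flask lying flat, 90 x 60 x 26 mm with a blue cap at its +x end; point at half height.
- jar_center (a point): Bystander: amber jar, 48 mm diameter, 75 mm high; point at half height.
- reagent_center (a point): Bystander: amber bottle, 64 mm diameter, 160 mm high; point at half height.
- saline_center (a point): Bystander: white bottle, 50 mm diameter, 120 mm high; point at half height.
- beaker_center (a point): Bystander: glass beaker, 70 mm diameter, 90 mm high; point at half height.
- dishes_center (a point): Bystander: stack of clear dishes, 60 mm diameter, 30 mm high; point at half height.
Mind the look-alikes: they are no part of the job. There is more than one size of the part that bears tray_center; the job needs the smallest. Of the things that look like the part that bears stick_handle, the larger one is meant.

How it is judged:
By the outcome, as a careful person would: the job done as asked, in the order asked, and still so for the second after the job is handed in, with the robot touching nothing.
It also fails if it takes over 72 s, if anything falls off the work surface, if the arm or the gripper's body presses on something with over 40 N, if the wrist force passes 120 N, or if a joint passes its speed limit or range.

## Working session

There is one attempt and no reset: what is moved stays moved. The work goes in short steps, Python scripts to look and compute and a tool call to move; the robot and the scene stay as the last step left them, time stands still between calls to the robot, and variables do not carry over. Pictures are saved under pics/ and viewed, about 8 in all and at most 12, crops included, and the job is handed in when it is done.

Besides the shell and the picture viewer there is one more tool, called as name([rows], argument=value, ...), one row to a line, values as JSON. move_arm: Moves the arm, as the interface text tells. Its arguments: {"type":"object","properties":{"increments":{"type":"array"}},"required":["increments"]}

```bash
mkdir -p pics; ls
python3 - <<'E'
from workcell import bot
import cv2,numpy as np
print(bot.get_obs())
for n in("scene","top"):
    p,d=bot.camera(n); cv2.imwrite(f"pics/{n}0.png",p); np.savez(f"{n}0.npz",p=p,d=d)
    print(n,bot.camera_params(n),(d>0).mean())
print(bot.camera_params("wrist"))
E
```

```text
pics
{'clock': 0.0, 'joint_pos': array([-1.12804426e+00,  2.41449163e-01,  3.72530864e-03,  1.33517655e+00,
       -7.32377027e-06,  1.57080185e+00]), 'joint_vel': array([-0.00124556,  0.00018498, -0.00052307, -0.00051316, -0.00052683,
       -0.00019967]), 'tau': array([ 6.66178712e-04, -3.72318113e+01,  2.52406561e+01,  1.70516007e-02,
        1.01608414e-04,  4.74251294e-06]), 'eef_pos': array([ 0.21394506, -0.45122622,  0.23039528]), 'tool_rot': array([-0.15542493,  0.69057594, -0.68912558,  0.15509319]), 'ft_force': array([-0.32228488, -0.29693415, -1.17316649]), 'ft_torque': array([-0.0001819 , -0.0119279 , -0.08218301]), 'grip_width': 0.08536516493033182}
scene {'camera_matrix': array([[569.00677593,   0.        , 330.40558895],
       [  0.        , 569.00677593, 234.31285307],
       [  0.        ,   0.        ,   1.        ]]), 'rvec': array([ 1.70833448,  1.69718177, -0.80544552]), 'tvec': array([-0.18499442, -0.25452801,  1.84710745])} 0.9958658854166667
top {'camera_matrix': array([[463.12806764,   0.        , 333.12366384],
       [  0.        , 463.12806764, 240.37992471],
       [  0.        ,   0.        ,   1.        ]]), 'rvec': array([ 2.14750142, -2.18802161,  0.14096585]), 'tvec': array([0.21181897, 0.53349655, 1.1004107 ])} 0.9959993489583333
{'camera_matrix': array([[366.50108044,   0.        , 313.10511809],
       [  0.        , 366.50108044, 237.76331673],
       [  0.        ,   0.        ,   1.        ]]), 'T_tool_cam': array([[ 9.36481891e-05,  9.53093474e-01,  3.02676101e-01,
        -7.74187568e-02],
       [-4.19584640e-04, -3.02676038e-01,  9.53093406e-01,
        -1.42621576e-01],
       [ 9.99999908e-01, -2.16253714e-04,  3.71558319e-04,
         3.02095384e-04],
       [ 0.00000000e+00,  0.00000000e+00,  0.00000000e+00,
         1.00000000e+00]])}
```

View pics/top0.png

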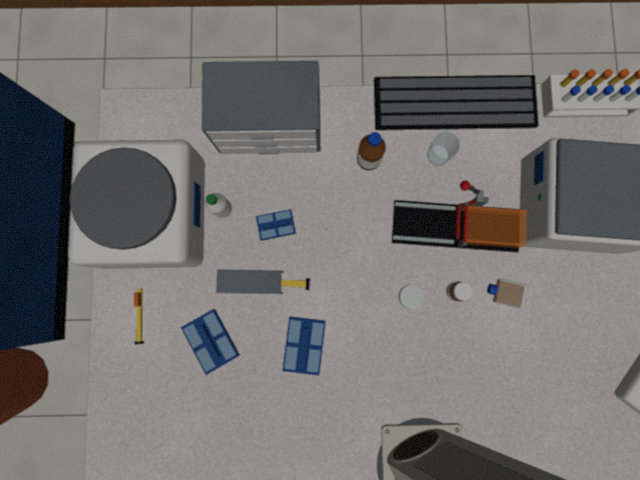

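View pics/scene0.png

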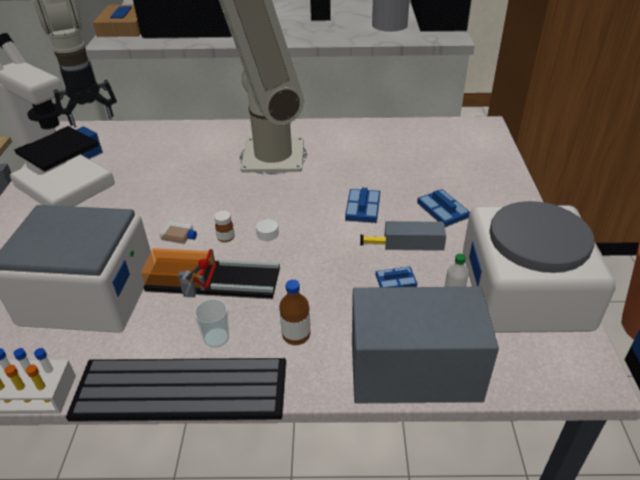

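Top view: three blue trays at (276,224), (210,342) and (304,346); the first is the smallest. There is a yellow stick in the grey sleeve, nose at (308,284), and a smaller look-alike loose at (138,315). The scanner is at right: bed (425,224), guard (495,227), red knob (465,186). I'll measure these and confirm in a crop.

```bash
cat > h.py <<'E'
import cv2,numpy as np
from workcell import bot
from scipy.spatial.transform import Rotation as R
def cam(n,obs=None):
    c=bot.camera_params(n);K=c["camera_matrix"]
    if n=="wrist":
        T=np.eye(4);T[:3,:3]=R.from_quat(obs["tool_rot"]).as_matrix();T[:3,3]=obs["eef_pos"];T=T@c["T_tool_cam"]
        return K,T[:3,:3],T[:3,3]
    r=cv2.Rodrigues(c["rvec"])[0]; return K,r.T,-r.T@c["tvec"]
def ray(C,uv):
    K,r,o=C;uv=np.atleast_2d(np.asarray(uv,float));d=np.c_[uv,np.ones(len(uv))]@np.linalg.inv(K).T
    return d@r.T,o
def onz(C,uv,z):
    d,o=ray(C,uv);return o+d*((z-o[2])/d[:,2])[:,None]
def dep(C,uv,D):
    d,o=ray(C,uv);uv=np.atleast_2d(uv).astype(int);return o+d*D[uv[:,1],uv[:,0]][:,None]
def tri(C1,a,C2,b):
    d1,o1=ray(C1,a);d2,o2=ray(C2,b);A=np.c_[d1[0],-d2[0]];s=np.linalg.lstsq(A,o2-o1,rcond=None)[0]
    p,q=o1+d1[0]*s[0],o2+d2[0]*s[1];return (p+q)/2,np.linalg.norm(p-q)
def blobs(p,lo,hi,amin=20):
    m=cv2.inRange(cv2.cvtColor(p,cv2.COLOR_BGR2HSV),np.array(lo),np.array(hi))
    m=cv2.morphologyEx(m,cv2.MORPH_CLOSE,np.ones((3,3)))
    return [c for c in cv2.findContours(m,cv2.RETR_EXTERNAL,cv2.CHAIN_APPROX_NONE)[0] if cv2.contourArea(c)>=amin],m
E
python3 - <<'E'
from h import *
np.set_printoptions(precision=4,suppress=True)
for n in("top","scene"):
    f=np.load(n+"0.npz");p,D=f["p"],f["d"];C=cam(n);print(n,"cam at",C[2])
    for nm,lo,hi in(("blue",(100,90,60),(118,255,255)),("yellow",(20,120,100),(35,255,255)),("red",(0,170,90),(5,255,255)),("orange",(5,170,100),(17,255,255)),("black",(0,0,0),(180,255,32))):
        for c in blobs(p,lo,hi,12)[0]:
            (u,v),wh,a=cv2.minAreaRect(c)
            if cv2.contourArea(c)<9000: print(nm,round(u,1),round(v,1),np.round(wh,1),round(a,1),"dep pt",dep(C,(u,v),D)[0],"top z",np.percentile(dep(C,c[:,0],D)[:,2],[10,50,95]))
p=np.load("top0.npz")["p"]
a=cv2.resize(p[190:385,125:325],None,fx=3,fy=3,interpolation=cv2.INTER_CUBIC);cv2.imwrite("pics/crop1.png",a)
E
```

```text
top cam at [0.4064 0.2184 1.1522]
blue 303.7 345.5 [36. 54.] 7.1 dep pt [0.2883 0.2761 0.0402] top z [0.0173 0.0201 0.0237]
blue 209.5 341.3 [53.6 38. ] 61.5 dep pt [0.3031 0.4958 0.0453] top z [0.0172 0.0197 0.0238]
blue 492.6 289.2 [8.4 9.4] 9.5 dep pt [ 0.4115 -0.183   0.0264] top z [0.0165 0.0206 0.0268]
blue 275.3 224.5 [23.9 35.3] 78.7 dep pt [0.5786 0.3422 0.0321] top z [0.0112 0.014  0.0182]
blue 193.7 203.0 [ 1.8 42. ] 1.5 dep pt [0.6186 0.5178 0.1145] top z [0.1119 0.1144 0.1176]
blue 542.8 165.5 [ 1.6 29. ] 2.5 dep pt [ 0.6864 -0.2736  0.1388] top z [0.1371 0.1413 0.146 ]
blue 374.0 138.5 [13. 12.] 90.0 dep pt [0.7481 0.1086 0.1593] top z [0.1362 0.1568 0.1624]
blue 575.0 90.0 [7.1 9.9] 45.0 dep pt [ 0.8752 -0.3756  0.1134] top z [0.0997 0.1087 0.1142]
blue 624.8 89.4 [ 6.8 10.8] 53.1 dep pt [ 0.8773 -0.498   0.1082] top z [0.0993 0.109  0.1126]
blue 608.3 89.8 [ 7.1 10.6] 45.0 dep pt [ 0.8781 -0.4598  0.1058] top z [0.0998 0.1084 0.1129]
blue 591.5 90.0 [ 6.4 10.6] 45.0 dep pt [ 0.8754 -0.416   0.1116] top z [0.1009 0.1089 0.1133]
yellow 139.0 323.5 [35.  4.] 90.0 dep pt 
[... 4619 characters left out ...]
 -0.7048] top z [-0.7378 -0.6933 -0.6672]
black 56.9 148.1 [30.9 78.5] 66.8 dep pt [ 0.2054 -0.5779  0.1604] top z [0.1462 0.1541 0.1607]
black 67.9 95.2 [52.2 87.7] 73.7 dep pt [ 0.2365 -0.4827  0.3345] top z [0.2648 0.3093 0.404 ]
black 83.8 55.7 [8.9 2.9] 74.1 dep pt [ 0.2295 -0.4151  0.435 ] top z [0.4207 0.4324 0.442 ]
black 3.1 38.6 [ 9.2 11.7] 60.9 dep pt [ 0.0779 -0.6852  0.4228] top z [0.411  0.4202 0.4326]
black 440.5 15.0 [30. 57.] 90.0 dep pt [-0.571   0.5992  0.2503] top z [0.1945 0.2271 0.305 ]
black 320.0 9.5 [19. 18.] 90.0 dep pt [-0.7104  0.1475  0.2293] top z [0.1932 0.2333 0.2692]
black 182.0 18.0 [36. 96.] 90.0 dep pt [-0.5173 -0.3524  0.2683] top z [0.1976 0.262  0.3316]
```

View pics/crop1.png

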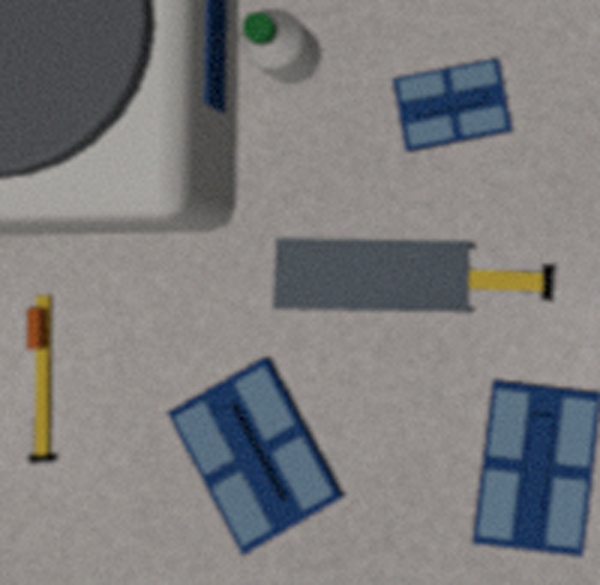

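The crop shows three trays at crop (453,104), (256,455), (537,467). The first, about 87 x 59 mm against about 130 x 90 mm for the others, is the smallest, so it's the one needed. Of the sticks, the sleeved one (nose at crop (548,282)) is the larger. The loose one at (42,378) is the look-alike. I'll move to look at the scanner from close by.

move_arm([
  {"grip": 1, "linear": [-0.225, -0.024, -0.095], "twist": 0},
  {"grip": 1, "linear": [-0.225, -0.024, -0.095], "twist": 0},
  {"grip": 1, "linear": [-0.225, -0.024, -0.095], "twist": 0},
  {"grip": 1, "linear": [-0.225, -0.024, -0.095], "twist": 0},
  {"grip": 1, "linear": [-0.225, -0.024, -0.095], "twist": 0},
])

```text
clock: 0.6
eef_pos: [0.377, -0.2685, 0.2516]
tool_rot: [-0.151, 0.693, -0.689, 0.148]
ft_force: [1.6, -0.3, -0.4]
grip_width: 0.0122
```

move_arm([
  {"grip": 1, "linear": [-0.225, 0, -0.095], "twist": 0},
  {"grip": 1, "linear": [-0.225, 0, -0.095], "twist": 0},
  {"grip": 1, "linear": [-0.225, 0, -0.095], "twist": 0},
  {"grip": 1, "linear": [-0.225, 0, -0.095], "twist": 0},
  {"grip": 1, "linear": [-0.225, 0, -0.095], "twist": 0},
])

```text
clock: 1.1
eef_pos: [0.5448, -0.0828, 0.2509]
tool_rot: [-0.152, 0.693, -0.689, 0.148]
ft_force: [1.1, -0.3, 0.1]
grip_width: 0.0001
```

move_arm([
  {"grip": 1, "linear": [0, 0, 0], "twist": -0.075},
  {"grip": 1, "linear": [0, 0, 0], "twist": -0.075},
  {"grip": 1, "linear": [0, 0, 0], "twist": -0.075},
  {"grip": 1, "linear": [0, 0, 0], "twist": -0.075},
  {"grip": 1, "linear": [0, 0, 0], "twist": -0.075},
])

```text
clock: 1.6
eef_pos: [0.5479, -0.0743, 0.2455]
tool_rot: [-0.397, 0.592, -0.582, 0.392]
ft_force: [-0.9, 0.3, -1.4]
grip_width: -0.0001
```

move_arm([
  {"grip": 1, "linear": [0, 0, 0], "twist": -0.075},
  {"grip": 1, "linear": [0, 0, 0], "twist": -0.075},
  {"grip": 1, "linear": [0, 0, 0], "twist": -0.02},
  {"grip": 1, "linear": [0, 0, 0], "twist": 0},
  {"grip": 1, "linear": [0, 0, 0], "twist": 0},
])

```text
clock: 2.1
eef_pos: [0.5463, -0.0737, 0.2423]
tool_rot: [-0.492, 0.518, -0.504, 0.485]
ft_force: [0.5, -0.7, -0.1]
grip_width: 0.0002
```

Run:
```python
from h import *
np.set_printoptions(precision=4,suppress=True)
o=bot.get_obs();p,D=bot.camera("wrist");np.savez("w1.npz",p=p,d=D,pos=o["eef_pos"],rot=o["tool_rot"]);cv2.imwrite("pics/w1.png",p)
print(o["eef_pos"],R.from_quat(o["tool_rot"]).as_matrix(),o["joint_pos"])
```

```text
[ 0.5463 -0.0737  0.2423] [[-0.0454 -0.0203  0.9988]
 [-0.9989  0.0074 -0.0452]
 [-0.0065 -0.9998 -0.0206]] [-0.1366  0.3568  0.1934  1.4284  0.0046  1.4794]
```

View pics/w1.png

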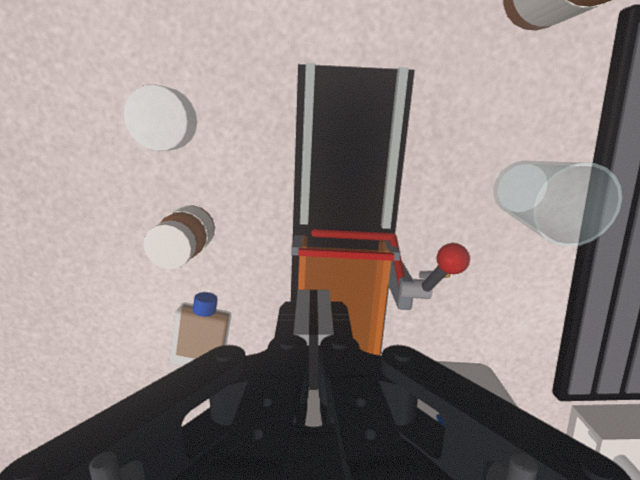

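The wrist view shows the bed (corners near (299,66) and (413,70)), fences, shut red crossbar (355,235), guard, and knob at (453,258). Now I'll fit the scanner frame and measure the tray, sleeve and stick from two views.

Run:
```python
from h import *
np.set_printoptions(precision=4,suppress=True)
f=np.load("w1.npz");p,D=f["p"],f["d"];W=cam("wrist",dict(eef_pos=f["pos"],tool_rot=f["rot"]))
T=cam("top");tp=np.load("top0.npz")["p"];td=np.load("top0.npz")["d"];S=cam("scene")
g=cv2.cvtColor(p,cv2.COLOR_BGR2GRAY)
# channel (black between fences): per row black run between col 315..400
L=[];Rr=[];OL=[];OR=[]
for v in range(85,215):
    r=g[v].astype(int)
    k=np.where(r[300:420]<70)[0]+300
    mid=350;a=mid
    while r[a]<80:a-=1
    b=mid
    while r[b]<80:b+=1
    L.append((a+.5,v));Rr.append((b-.5,v))
    OL.append((k[0]-.5,v));OR.append((k[-1]+.5,v))
for nm,q,z in(("chanL",L,.015),("chanR",Rr,.015),("outL",OL,.015),("outR",OR,.015)):
    w=onz(W,q,z);vx,vy,x0,y0=cv2.fitLine(w[:,:2].astype(np.float32),cv2.DIST_HUBER,0,.0005,.0005).ravel()
    if vy>0:vx,vy=-vx,-vy
    s=(-.05-y0)/vy;print(nm,"dir",vx,vy,"deg",np.degrees(np.arctan2(vy,vx)),"x at y=-.05",x0+vx*s)
fr=[]
for u in range(318,395,4):
    v=40
    while g[v,u]>90:v+=1
    fr.append((u,v-.5))
w=onz(W,fr,.015);print("front edge",w[0],w[-1],"mean",w[:,:2].mean(0))
def red(p,c):
    bl,_=blobs(p,(0,140,70),(6,255,255),12)
    return min([cv2.minEnclosingCircle(b) for b in bl],key=lambda m:np.hypot(m[0][0]-c[0],m[0][1]-c[1]))
kw,kt=red(p,(453,258)),red(tp,(465.8,185.8));print(kw,kt,"knob",tri(W,kw[0],T,kt[0]))
print("bed z depth",np.median(dep(W,[(u,v) for u in range(330,380,5) for v in range(100,200,10)],D),0))
# tray
def trayrect(p,near,C,z):
    bl,_=blobs(p,(95,60,50),(120,255,255),100)
    c=min(bl,key=lambda c:np.hypot(*(np.array(cv2.minAreaRect(c)[0])-near)))
    return c
c=trayrect(tp,(276,224),T,.014);w=onz(T,c[:,0],.014)[:,:2]
r=cv2.minAreaRect((w*1000).astype(np.float32));print("tray top",r)
sp=np.load("scene0.npz")["p"];sd=np.load("scene0.npz")["d"]
c=trayrect(sp,(396,278),S,.014);w=onz(S,c[:,0],.014)[:,:2];print("tray scene",cv2.minAreaRect((w*1000).astype(np.float32)))
# stick
for n,C,im,dd in(("top",T,tp,td),("scene",S,sp,sd)):
    near=(293,283) if n=="top" else (374,240)
    c=min(blobs(im,(20,110,80),(35,255,255),12)[0],key=lambda c:np.hypot(*(np.array(cv2.minAreaRect(c)[0])-near)))
    w=onz(C,c[:,0],.014)[:,:2];print(n,"yellow",cv2.minAreaRect((w*1000).astype(np.float32)),"y range",w[:,1].min(),w[:,1].max())
# shoe & sleeve in top
gt=cv2.cvtColor(tp,cv2.COLOR_BGR2GRAY)
m=(gt[270:298,300:318]<70).astype(np.uint8);ys,xs=np.nonzero(m);w=onz(T,np.c_[xs+300,ys+270],.014);print("shoe",w[:,:2].min(0),w[:,:2].max(0),w.mean(0))
sub=dep(T,[(u,v) for u in range(222,278,6) for v in range(274,292,4)],td);print("sleeve roof z",np.median(sub[:,2]))
hh=cv2.inRange(cv2.cvtColor(tp,cv2.COLOR_BGR2HSV)[260:306,205:290],np.array((90,25,30)),np.array((130,140,130)))
c=max(cv2.findContours(hh,0,1)[0],key=cv2.contourArea)[:,0]+[205,260];w=onz(T,c,.05)[:,:2];print("sleeve",cv2.minAreaRect((w*1000).astype(np.float32)),cv2.boxPoints(cv2.minAreaRect((w*1000).astype(np.float32))))
```

```text
chanL dir -0.09362978 -0.9956071 deg -95.37246 x at y=-.05 0.53975064
chanR dir -0.09175901 -0.99578124 deg -95.26481 x at y=-.05 0.6155204
outL dir -0.056386188 -0.99840903 deg -93.23241 x at y=-.05 0.52923286
outR dir -0.0931625 -0.9956509 deg -95.34557 x at y=-.05 0.6310214
front edge [0.5522 0.0538 0.015 ] [0.6221 0.0479 0.015 ] mean [0.5872 0.0508]
((452.28570556640625, 259.0), 15.577432632446289) ((465.3823547363281, 185.44117736816406), 4.6514363288879395) knob (array([ 0.6457, -0.0979,  0.1296]), np.float64(0.0011205526070372832))
bed z depth [ 0.5811 -0.0189  0.0149]
tray top ((581.8305053710938, 343.9719543457031), (61.62244415283203, 88.67376708984375), 10.119226455688477)
tray scene ((585.4669799804688, 343.8108215332031), (69.15011596679688, 90.5068588256836), 9.467737197875977)
top yellow ((436.0484313964844, 301.7281494140625), (58.74643325805664, 14.616302490234375), 88.90028381347656) y range 0.27234992266182795 0.3310646787287608
scene yellow ((440.8401794433594, 298.9063720703125), (58.6272087097168, 27.394371032714844), 84.48937225341797) y range 0.27023461245211006 0.3289729418785777
shoe [0.4207 0.2625] [0.4476 0.2702] [0.4343 0.2672 0.014 ]
sleeve roof z 0.05168228260027852
sleeve ((441.8822021484375, 403.3001708984375), (151.19467163085938, 51.88288497924805), 88.89111328125) [[414.4826 328.2191]
 [466.3558 327.215 ]
 [469.2818 478.3813]
 [417.4086 479.3854]]
```

move_arm([
  {"grip": 1, "linear": [0, 0, 0], "twist": 0.024},
  {"grip": 1, "linear": [-0.048, 0.15, 0.173], "twist": 0},
  {"grip": 1, "linear": [-0.048, 0.15, 0.173], "twist": 0},
  {"grip": 1, "linear": [-0.048, 0.15, 0.173], "twist": 0},
  {"grip": 1, "linear": [0, 0, 0], "twist": 0},
])

```text
clock: 2.65
eef_pos: [0.6539, -0.0546, 0.1465]
tool_rot: [-0.478, 0.531, -0.518, 0.47]
ft_force: [-0.3, -0.4, -1.7]
grip_width: 0.0001
```

move_arm([
  {"grip": 1, "linear": [0, 0.13, 0], "twist": 0},
  {"grip": 1, "linear": [0.05, 0, 0], "twist": 0},
  {"grip": 1, "linear": [0.08, 0, 0], "twist": 0},
  {"grip": 1, "linear": [0.1, 0, 0], "twist": 0},
  {"grip": 1, "linear": [0.1, 0, 0], "twist": 0},
])

```text
clock: 3.15
eef_pos: [0.6501, -0.1139, 0.1278]
tool_rot: [-0.473, 0.531, -0.515, 0.479]
ft_force: [-0.5, 2.0, 1.5]
grip_width: 0.0003
```

move_arm([
  {"grip": 1, "linear": [0.1, 0, 0], "twist": 0},
  {"grip": 1, "linear": [0.06, 0, 0], "twist": 0},
  {"grip": 1, "linear": [0, 0, 0], "twist": 0},
  {"grip": 1, "linear": [0, 0, 0], "twist": 0},
  {"grip": 1, "linear": [0, 0, 0], "twist": 0},
])

```text
clock: 3.65
eef_pos: [0.6481, -0.1544, 0.1401]
tool_rot: [-0.468, 0.527, -0.522, 0.48]
ft_force: [-0.5, 0.0, -0.4]
grip_width: 0.0001
```

move_arm([
  {"grip": 0, "linear": [0, -0.2, 0], "twist": 0},
  {"grip": 0, "linear": [0, -0.2, 0], "twist": 0},
  {"grip": 0, "linear": [-0.24, 0, 0], "twist": 0},
  {"grip": 0, "linear": [-0.24, 0, 0], "twist": 0},
  {"grip": 0, "linear": [-0.24, 0, 0], "twist": 0},
])

```text
clock: 4.15
eef_pos: [0.6612, -0.0127, 0.2245]
tool_rot: [-0.466, 0.531, -0.523, 0.477]
ft_force: [0.1, -0.4, -0.2]
grip_width: 0.0726
```

Run:
```python
from h import *
np.set_printoptions(precision=4,suppress=True)
T=cam("top");p,D=bot.camera("top");S=cam("scene");q,E=bot.camera("scene")
for C,im,d in((T,p,D),(S,q,E)):
    for b in blobs(im,(0,140,70),(6,255,255),8)[0]:
        (u,v),r=cv2.minEnclosingCircle(b);print(round(u),round(v),round(r,1),dep(C,(u,v),d)[0])
print(bot.get_obs()["eef_pos"])
```

```text
468 219 21.9 [ 0.5775 -0.119   0.0684]
158 261 4.7 [ 0.6452 -0.1979  0.1315]
202 256 20.1 [ 0.547  -0.1282  0.0556]
[ 0.6612 -0.0066  0.2239]
```

move_arm([
  {"grip": 0, "linear": [-0.212, 0.01, -0.074], "twist": 0},
  {"grip": 0, "linear": [-0.212, 0.01, -0.074], "twist": 0},
  {"grip": 0, "linear": [-0.212, 0.01, -0.074], "twist": 0},
  {"grip": 0, "linear": [-0.212, 0.01, -0.074], "twist": 0},
  {"grip": 0, "linear": [-0.212, 0.01, -0.074], "twist": 0},
])

```text
clock: 4.75
eef_pos: [0.6079, 0.2137, 0.2161]
tool_rot: [-0.469, 0.529, -0.521, 0.478]
ft_force: [0.3, -0.3, 0.2]
grip_width: 0.0855
```

move_arm([
  {"grip": 0, "linear": [-0.212, 0.01, -0.074], "twist": 0},
  {"grip": 0, "linear": [-0.212, 0.01, -0.074], "twist": 0},
  {"grip": 0, "linear": [-0.17, 0.01, -0.06], "twist": 0},
  {"grip": 0, "linear": [0, 0.1, 0], "twist": -0.072},
  {"grip": 0, "linear": [0, 0.1, 0], "twist": -0.072},
])

```text
clock: 5.25
eef_pos: [0.5735, 0.3516, 0.1731]
tool_rot: [-0.541, 0.45, -0.443, 0.555]
ft_force: [0.1, -0.4, -0.5]
grip_width: 0.0857
```

```bash
cat >> h.py <<'E'
def wrist(name):
    o=bot.get_obs();p,D=bot.camera("wrist");np.savez(name+".npz",p=p,d=D,pos=o["eef_pos"],rot=o["tool_rot"]);cv2.imwrite(f"pics/{name}.png",p)
    return p,D,cam("wrist",o),o
def head(o):
    m=R.from_quat(o["tool_rot"]).as_matrix();return np.degrees(np.arctan2(m[1,0],m[0,0])),m
def totool(o,dw): return R.from_quat(o["tool_rot"]).as_matrix().T@np.asarray(dw)/.2
E
python3 - <<'E'
from h import *
np.set_printoptions(precision=4,suppress=True)
p,D,C,o=wrist("w2");print(o["eef_pos"],head(o))
for c in blobs(p,(100,90,30),(125,255,255),800)[0]:
    w=onz(C,c[:,0],.014)[:,:2];print(cv2.minAreaRect(c),cv2.minAreaRect((w*1000).astype(np.float32)))
P=dep(C,[(u,v) for v in range(0,480) for u in range(0,640)],D)
for z0,z1 in((.025,.036),(.010,.019)):
    s=P[(P[:,2]>z0)&(P[:,2]<z1)&(np.hypot(P[:,0]-.583,P[:,1]-.344)<.065)]
    if len(s)>10: print(len(s),np.median(s[:,2]),cv2.minAreaRect((s[:,:2]*1000).astype(np.float32)),s[:,:2].mean(0))
E
```

```text
[0.5735 0.3516 0.1731] (np.float64(-78.32547017001906), array([[ 0.2023,  0.0047,  0.9793],
       [-0.9791,  0.0211,  0.2022],
       [-0.0198, -0.9998,  0.0088]]))
((27.0, 251.5), (111.0, 54.0), 90.0) ((337.5113830566406, 270.5966491699219), (98.33114624023438, 44.60795593261719), 88.07911682128906)
((321.5, 227.0), (100.0, 73.0), 90.0) ((582.6361694335938, 345.561767578125), (60.52074432373047, 89.04727172851562), 10.64437198638916)
1049 0.029888428906966857 ((583.1783447265625, 344.6566467285156), (12.033849716186523, 60.19816207885742), 10.160269737243652) [0.5828 0.3461]
6235 0.014515853583321803 ((583.2734985351562, 344.7826232910156), (62.02743911743164, 90.17113494873047), 10.359770774841309) [0.5823 0.3478]
```

View pics/w2.png

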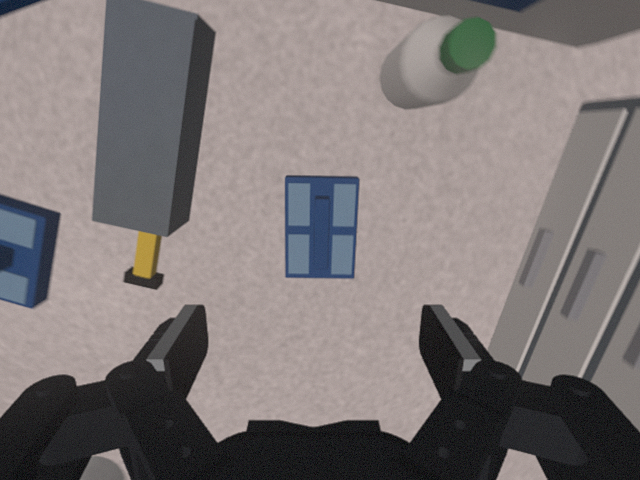

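The wrist view shows the small tray at (321,227), rib along its length, and the sleeve mouth with the stick nose at (143,280). Depth gives tray top 14.5 mm, rib top 30 mm, middle at (0.5832, 0.3447), long axis at -79.7°.

move_arm([
  {"grip": 0, "linear": [0.055, 0, 0.041], "twist": 0.012},
  {"grip": 0, "linear": [0, 0.19, 0], "twist": 0},
  {"grip": 0, "linear": [0, 0.19, 0], "twist": 0},
  {"grip": 0, "linear": [0, 0.19, 0], "twist": 0},
  {"grip": 0, "linear": [0, 0.1, 0], "twist": 0},
])

```text
clock: 5.8
eef_pos: [0.5902, 0.3426, 0.0388]
tool_rot: [-0.53, 0.46, -0.456, 0.548]
ft_force: [0.0, -0.1, -1.4]
grip_width: 0.0852
```

Run:
```python
from h import *
o=bot.get_obs();print(o["eef_pos"],head(o),totool(o,np.array([.5832,.3447,.019])-o["eef_pos"]))
```

```text
[0.59021968 0.34259807 0.03881354] (np.float64(-80.68075240312258), array([[ 0.16189994,  0.01153828,  0.98673972],
       [-0.9865857 ,  0.02307692,  0.16160482],
       [-0.02090627, -0.99966711,  0.01511966]])) [-0.01397994  0.09887226 -0.03443245]
```

move_arm([
  {"grip": 0, "linear": [-0.014, 0.05, -0.034], "twist": -0.008},
  {"grip": 0, "linear": [0, 0.05, 0], "twist": 0},
  {"grip": 0.5, "linear": [0, 0, 0], "twist": 0},
  {"grip": 1, "linear": [0, 0, 0], "twist": 0},
  {"grip": 1, "linear": [0, 0, 0], "twist": 0},
])

```text
clock: 6.3
eef_pos: [0.5876, 0.3394, 0.0175]
tool_rot: [-0.53, 0.46, -0.456, 0.547]
ft_force: [0.1, -0.7, -0.3]
grip_width: 0.044
```

move_arm([
  {"grip": 1, "linear": [0, 0, 0], "twist": 0},
  {"grip": 1, "linear": [0, 0, 0], "twist": 0},
  {"grip": 1, "linear": [0, 0, 0], "twist": 0},
  {"grip": 1, "linear": [0, 0, 0], "twist": 0},
  {"grip": 1, "linear": [0, 0, 0], "twist": 0},
])

```text
clock: 6.8
eef_pos: [0.5896, 0.3402, 0.0207]
tool_rot: [-0.528, 0.459, -0.457, 0.548]
ft_force: [-0.3, 0.3, -1.5]
grip_width: 0.0103
```

move_arm([
  {"grip": 1, "linear": [0, 0, 0], "twist": 0},
  {"grip": 1, "linear": [0, -0.05, 0], "twist": 0},
  {"grip": 1, "linear": [0, -0.1, 0], "twist": 0},
  {"grip": 1, "linear": [0, -0.15, 0], "twist": 0},
  {"grip": 1, "linear": [0, 0, 0], "twist": 0},
])

```text
clock: 7.3
eef_pos: [0.5875, 0.3386, 0.0823]
tool_rot: [-0.53, 0.46, -0.457, 0.547]
ft_force: [0.5, -0.4, 0.1]
grip_width: 0.0096
```

Run:
```python
from h import *
np.set_printoptions(precision=4,suppress=True)
p,D,C,o=wrist("w3");print(o["eef_pos"],head(o),o["grip_width"],o["ft_force"])
P=dep(C,[(u,v) for v in range(0,480) for u in range(0,640)],D);hsv=cv2.cvtColor(p,cv2.COLOR_BGR2HSV).reshape(-1,3)
bl=(hsv[:,0]>98)&(hsv[:,0]<125)&(hsv[:,1]>60)
e=o["eef_pos"];s=P[bl&(np.hypot(P[:,0]-e[0],P[:,1]-e[1])<.08)]
print(len(s),np.percentile(s[:,2],[5,25,50,75,95]),cv2.minAreaRect((s[:,:2]*1000).astype(np.float32)))
```

```text
[0.5875 0.3386 0.0823] (np.float64(-80.7996047153632), array([[ 0.1599,  0.0131,  0.9871],
       [-0.987 ,  0.0214,  0.1596],
       [-0.019 , -0.9997,  0.0163]])) 0.00959855544036007 [ 0.5083 -0.4446  0.1001]
21217 [0.0755 0.0765 0.0773 0.0919 0.1632] ((585.4532470703125, 351.35040283203125), (94.02118682861328, 96.11669921875), 50.592105865478516)
```

View pics/w3.png

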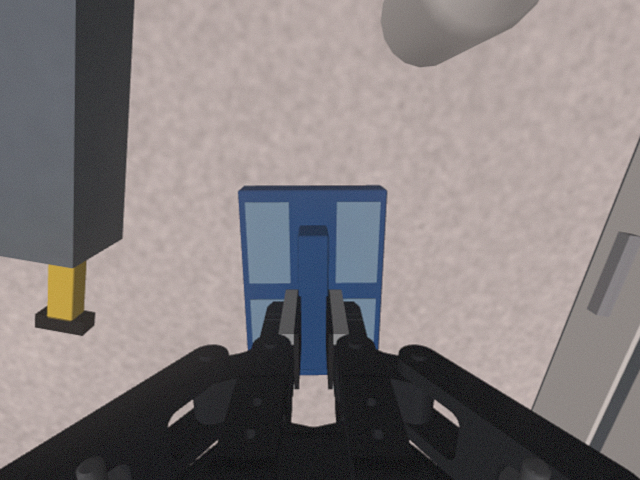

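The tray hangs level in the jaws (top at z=0.077), far edge at row 188 from column 240 to 386. I'll compute its offset in the grip and the move to the bed.

Run:
```python
from h import *
np.set_printoptions(precision=4,suppress=True)
f=np.load("w3.npz");o=dict(eef_pos=f["pos"],tool_rot=f["rot"]);C=cam("wrist",o)
a=onz(C,[(240,194),(386,194)],.0772);h,m=head(o);e=a.mean(0)
print(a,np.linalg.norm(a[0]-a[1]),"edge dir",np.degrees(np.arctan2(*(a[1]-a[0])[1::-1])),h)
P=dep(C,[(u,v) for v in range(150,300) for u in range(200,420)],f["d"]);s=P[abs(P[:,2]-.077)<.004]
print("max behind",np.percentile((s-f["pos"])@m[:,0],[.5,1]))
cen=e+.045*m[:,0];print("tray centre rel TCP in tool",m.T@(cen-f["pos"]))
fd=np.radians(-95.3);F=np.array([np.cos(fd),np.sin(fd),0]);Y=np.array([-F[1],F[0],0]);O=np.array([.5719,-.1135,0])
print("target tray ctr",O-.092*F)
```

```text
[[0.5501 0.3822 0.0772]
 [0.6093 0.3915 0.0772]] 0.05990327869526937 edge dir 9.003057715701516 -80.7996047153632
max behind [-0.0506 -0.0505]
tray centre rel TCP in tool [-0.0038  0.0061 -0.    ]
target tray ctr [ 0.5804 -0.0219  0.    ]
```

move_arm([
  {"grip": 1, "linear": [0, -0.02, 0], "twist": 0.064},
  {"grip": 1, "linear": [0, -0.02, 0], "twist": 0.064},
  {"grip": 1, "linear": [0.22, 0, 0.0165], "twist": 0},
  {"grip": 1, "linear": [0.22, 0, 0.0165], "twist": 0},
  {"grip": 1, "linear": [0.22, 0, 0.0165], "twist": 0},
])

```text
clock: 7.85
eef_pos: [0.5795, 0.208, 0.0807]
tool_rot: [-0.469, 0.527, -0.52, 0.482]
ft_force: [1.2, -0.4, -1.0]
grip_width: 0.0098
```

move_arm([
  {"grip": 1, "linear": [0.22, 0, 0.0165], "twist": 0},
  {"grip": 1, "linear": [0.22, 0, 0.0165], "twist": 0},
  {"grip": 1, "linear": [0.22, 0, 0.0165], "twist": 0},
  {"grip": 1, "linear": [0.2, 0, 0.0165], "twist": 0},
  {"grip": 1, "linear": [0, 0, 0], "twist": 0},
])

```text
clock: 8.35
eef_pos: [0.5706, 0.0236, 0.0721]
tool_rot: [-0.471, 0.529, -0.519, 0.477]
ft_force: [-1.3, 0.3, -1.5]
grip_width: 0.0101
```

Run:
```python
from h import *
np.set_printoptions(precision=4,suppress=True)
p,D,C,o=wrist("w4");print(o["eef_pos"],head(o),o["grip_width"],totool(o,np.array([.5799,-.0269,.0])-o["eef_pos"]*[1,1,0]))
```

```text
[0.5706 0.0236 0.0721] (np.float64(-95.75446035643589), array([[-0.1003, -0.0031,  0.995 ],
       [-0.9948,  0.0161, -0.1002],
       [-0.0157, -0.9999, -0.0047]])) 0.0100559924486383 [ 0.2465 -0.0042  0.0714]
```

move_arm([
  {"grip": 1, "linear": [0.13, -0.01, 0.04], "twist": -0.004},
  {"grip": 1, "linear": [0.12, -0.01, 0.032], "twist": 0},
  {"grip": 1, "linear": [0, 0, 0], "twist": 0},
  {"grip": 1, "linear": [0, 0, 0], "twist": 0},
  {"grip": 1, "linear": [0, 0, 0], "twist": 0},
])

```text
clock: 8.9
eef_pos: [0.579, -0.0216, 0.0721]
tool_rot: [-0.475, 0.528, -0.513, 0.481]
ft_force: [0.5, 0.5, -0.9]
grip_width: 0.0101
```

Run:
```python
from h import *
np.set_printoptions(precision=4,suppress=True)
p,D,C,o=wrist("w5");print(o["eef_pos"],head(o),o["grip_width"],totool(o,np.array([.5799,-.0269,.0])-o["eef_pos"]*[1,1,0]))
```

```text
[ 0.579  -0.0216  0.0721] (np.float64(-94.86209195108083), array([[-0.0847, -0.0082,  0.9964],
       [-0.9962,  0.021 , -0.0846],
       [-0.0202, -0.9997, -0.01  ]])) 0.010130615121792313 [ 0.0261 -0.0006  0.0069]
```

View pics/w5.png

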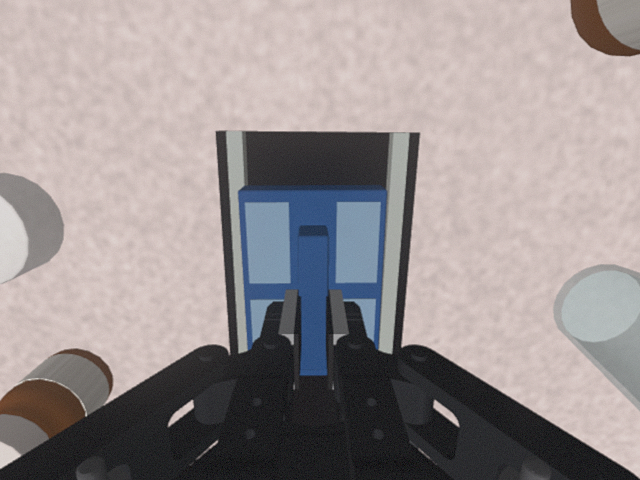

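Tray is over the channel (fences at columns 246 and 389, tray 240–386 nearer the camera). Lowering it.

move_arm([
  {"grip": 1, "linear": [0.02, 0, 0.008], "twist": 0},
  {"grip": 1, "linear": [0, 0.09, 0], "twist": 0},
  {"grip": 1, "linear": [0, 0.06, 0], "twist": 0},
  {"grip": 1, "linear": [0, 0.02, 0], "twist": 0},
  {"grip": 1, "linear": [0, 0, 0], "twist": 0},
])

```text
clock: 9.45
eef_pos: [0.5802, -0.0216, 0.037]
tool_rot: [-0.477, 0.527, -0.512, 0.483]
ft_force: [0.3, 0.5, -0.9]
grip_width: 0.0102
```

move_arm([
  {"grip": 1, "linear": [0, 0.015, 0], "twist": 0},
  {"grip": 1, "linear": [0, 0.005, 0], "twist": 0},
  {"grip": 0.7, "linear": [0, 0, 0], "twist": 0},
  {"grip": 0.5, "linear": [0, 0, 0], "twist": 0},
  {"grip": 0.5, "linear": [0, 0, 0], "twist": 0},
])

```text
clock: 9.95
eef_pos: [0.5823, -0.0216, 0.0372]
tool_rot: [-0.476, 0.525, -0.513, 0.484]
ft_force: [-0.6, -0.4, -0.4]
grip_width: 0.0426
```

move_arm([
  {"grip": 0.5, "linear": [0, -0.12, 0], "twist": 0},
  {"grip": 0.3, "linear": [0, -0.2, 0], "twist": 0},
  {"grip": 0, "linear": [0, -0.2, 0], "twist": 0},
  {"grip": 0, "linear": [0, 0, 0], "twist": 0},
  {"grip": 0, "linear": [-0.1, 0, 0], "twist": 0},
])

```text
clock: 10.45
eef_pos: [0.5837, -0.0056, 0.1442]
tool_rot: [-0.475, 0.526, -0.514, 0.483]
ft_force: [-1.3, 0.7, -0.6]
grip_width: 0.0854
```

```bash
cat >> h.py <<'E'
fd=np.radians(-95.3);F=np.array([np.cos(fd),np.sin(fd),0]);Y=np.array([-F[1],F[0],0]);O=np.array([.5719,-.1135,0])
def sc(P): P=np.asarray(P)-O;return np.stack([P@F,P@Y,P[...,2]],-1)
E
python3 - <<'E'
from h import *
np.set_printoptions(precision=4,suppress=True)
p,D,C,o=wrist("w6");print(o["eef_pos"],head(o))
P=sc(dep(C,[(u,v) for v in range(0,480) for u in range(0,640)],D));hsv=cv2.cvtColor(p,cv2.COLOR_BGR2HSV).reshape(-1,3)
bl=(hsv[:,0]>98)&(hsv[:,0]<125)&(hsv[:,1]>60)&(abs(P[:,1])<.06)&(P[:,0]>-.2)&(P[:,0]<.05)
for z0,z1 in((.024,.036),(.040,.05)):
    s=P[bl&(P[:,2]>z0)&(P[:,2]<z1)];print(len(s),np.median(s[:,2]),cv2.minAreaRect((s[:,:2]*1000).astype(np.float32)))
E
```

```text
[ 0.5837 -0.0056  0.1442] (np.float64(-94.69886118868634), array([[-0.0819, -0.0044,  0.9966],
       [-0.9964,  0.0204, -0.0818],
       [-0.0199, -0.9998, -0.0061]]))
8157 0.02946456165726552 ((-98.36740112304688, 0.23207473754882812), (90.36854553222656, 62.10431671142578), 0.9277161955833435)
1361 0.04489613856221464 ((-98.54005432128906, -0.09746599197387695), (60.05762481689453, 11.396748542785645), 0.854404091835022)
```

Tray placed: scanner x = -98.5 mm, y = 0, yaw 0.9°, lying flat. Now the stick.

move_arm([
  {"grip": 0, "linear": [-0.193, 0, -0.113], "twist": 0},
  {"grip": 0, "linear": [-0.193, 0, -0.113], "twist": 0},
  {"grip": 0, "linear": [-0.193, 0, -0.113], "twist": 0},
  {"grip": 0, "linear": [-0.193, 0, -0.113], "twist": 0},
  {"grip": 0, "linear": [-0.193, 0, -0.113], "twist": 0},
])

```text
clock: 11.0
eef_pos: [0.4877, 0.2012, 0.1472]
tool_rot: [-0.472, 0.527, -0.516, 0.483]
ft_force: [1.7, 0.4, 0.8]
grip_width: 0.0859
```

move_arm([
  {"grip": 0, "linear": [-0.193, 0, -0.113], "twist": 0},
  {"grip": 0, "linear": [-0.193, 0, -0.113], "twist": 0},
  {"grip": 0, "linear": [-0.17, 0, -0.1], "twist": 0},
  {"grip": 0, "linear": [0, 0, 0], "twist": -0.028},
  {"grip": 0, "linear": [0, 0, 0], "twist": 0},
])

```text
clock: 11.5
eef_pos: [0.4256, 0.3269, 0.1473]
tool_rot: [-0.49, 0.511, -0.499, 0.5]
ft_force: [-0.9, -0.5, 0.6]
grip_width: 0.0853
```

```bash
cat > st.py <<'E'
from h import *
import sys
np.set_printoptions(precision=4,suppress=True)
p,D,C,o=wrist(sys.argv[1]);print(o["eef_pos"],head(o),o["grip_width"])
P=dep(C,[(u,v) for v in range(0,480) for u in range(0,640)],D);hsv=cv2.cvtColor(p,cv2.COLOR_BGR2HSV).reshape(-1,3)
for nm,m in(("yellow",(hsv[:,0]>19)&(hsv[:,0]<36)&(hsv[:,1]>110)),("orange",(hsv[:,0]>4)&(hsv[:,0]<17)&(hsv[:,1]>150))):
    im=np.zeros((480,640),np.uint8);im.flat[np.where(m)[0]]=255
    im=cv2.morphologyEx(im,cv2.MORPH_OPEN,np.ones((3,3)));n,l,s,_=cv2.connectedComponentsWithStats(im)
    for k in range(1,n):
        if s[k,4]<60: continue
        q=P[l.ravel()==k];zt=np.percentile(q[:,2],80);q=q[abs(q[:,2]-zt)<.005]
        if len(q)<30: continue
        print(nm,s[k],"ztop",np.median(q[:,2]),cv2.minAreaRect((q[:,:2]*1000).astype(np.float32)),"mean",q.mean(0),"y",q[:,1].min(),q[:,1].max())
E
python3 st.py w7
python3 - <<'E'
from h import *
f=np.load("w7.npz");o=dict(eef_pos=f["pos"],tool_rot=f["rot"]);C=cam("wrist",o)
P=dep(C,[(u,v) for v in range(0,480) for u in range(0,640)],f["d"]);g=cv2.cvtColor(f["p"],cv2.COLOR_BGR2GRAY).ravel()
s=P[(P[:,2]>.045)&(P[:,2]<.056)&(abs(P[:,0]-.44)<.05)&(P[:,1]>.3)];print("roof",len(s),np.median(s[:,2]),s[:,1].min(),cv2.boxPoints(cv2.minAreaRect((s[:,:2]*1000).astype(np.float32))))
s=P[(g<60)&(P[:,2]>.008)&(P[:,2]<.02)&(abs(P[:,0]-.435)<.03)&(P[:,1]>.24)&(P[:,1]<.29)];print("shoe",len(s),s.mean(0),s.min(0),s.max(0))
E
```

```text
[0.4256 0.3269 0.1473] (np.float64(-91.13500173306883), array([[-0.0198, -0.0018,  0.9998],
       [-0.9996,  0.0224, -0.0198],
       [-0.0224, -0.9997, -0.0022]])) 0.0853450023178133
yellow [316 242  22  52 999] ztop 0.01395219333231329 ((435.7960205078125, 293.80206298828125), (45.03977966308594, 15.739233016967773), 87.01293182373047) mean [0.436  0.2941 0.014 ] y 0.27103004522331897 0.3160588463435438
roof 21666 0.052003861166601634 0.32624350522651435 [[411.5517  327.8687 ]
 [467.88104 326.14575]
 [472.34033 471.93146]
 [416.011   473.65442]]
shoe 370 [0.43454038 0.26780987 0.01361405] [0.4208203  0.26191162 0.00837529] [0.44867087 0.2768164  0.01615455]
```

move_arm([
  {"grip": 0, "linear": [0.165, 0, 0.055], "twist": 0.016},
  {"grip": 0, "linear": [0, 0.2, 0], "twist": 0},
  {"grip": 0, "linear": [0, 0.2, 0], "twist": 0},
  {"grip": 0, "linear": [0, 0.1, 0], "twist": 0},
  {"grip": 0, "linear": [0, 0, 0], "twist": 0},
])

```text
clock: 12.05
eef_pos: [0.4401, 0.2918, 0.0443]
tool_rot: [-0.476, 0.522, -0.511, 0.49]
ft_force: [-0.6, -0.3, -0.0]
grip_width: 0.0854
```

Run:
```python
from h import *
o=bot.get_obs();print(o["eef_pos"],head(o)[0],totool(o,np.array([.436,.297,.005])-o["eef_pos"]))
```

```text
[0.44010999 0.29177983 0.04426769] -93.82274548615979 [-0.01975288  0.19687679 -0.0223986 ]
```

move_arm([
  {"grip": 0, "linear": [-0.02, 0.1, -0.022], "twist": -0.004},
  {"grip": 0, "linear": [0, 0.08, 0], "twist": 0},
  {"grip": 0.6, "linear": [0, 0.01, 0], "twist": 0},
  {"grip": 1, "linear": [0, 0, 0], "twist": 0},
  {"grip": 1, "linear": [0, 0, 0], "twist": 0},
])

```text
clock: 12.55
eef_pos: [0.4403, 0.2955, 0.0095]
tool_rot: [-0.474, 0.522, -0.511, 0.491]
ft_force: [-0.6, -0.6, 0.3]
grip_width: 0.0444
```

move_arm([
  {"grip": 1, "linear": [0, 0, 0], "twist": 0},
  {"grip": 1, "linear": [0, 0, 0], "twist": 0},
  {"grip": 1, "linear": [0, 0, 0], "twist": 0},
  {"grip": 1, "linear": [0, 0, 0], "twist": 0},
  {"grip": 1, "linear": [0, 0, 0], "twist": 0},
])

```text
clock: 13.05
eef_pos: [0.4424, 0.2964, 0.0129]
tool_rot: [-0.472, 0.522, -0.512, 0.493]
ft_force: [0.2, 0.3, -0.2]
grip_width: 0.0128
```

Run:
```python
from h import *
o=bot.get_obs();print(o["eef_pos"],head(o),o["grip_width"],o["ft_force"])
```

```text
[0.44237365 0.29643954 0.01292559] (np.float64(-93.88880467715062), array([[-0.06778797,  0.01145917,  0.99763394],
       [-0.99722124,  0.03018744, -0.06810667],
       [-0.03089646, -0.99947857,  0.00938098]])) 0.012770464252953358 [ 0.22168139  0.34461651 -0.1782256 ]
```

move_arm([
  {"grip": 0.7, "linear": [0, 0, 0], "twist": 0},
  {"grip": 0.65, "linear": [0, 0, 0], "twist": 0},
  {"grip": 0.65, "linear": [0, 0.02, -0.015], "twist": 0},
  {"grip": 0.65, "linear": [0, 0.025, 0], "twist": 0},
  {"grip": 0.65, "linear": [0, 0.01, 0], "twist": 0},
])

```text
clock: 13.55
eef_pos: [0.4394, 0.2973, 0.0013]
tool_rot: [-0.472, 0.522, -0.512, 0.493]
ft_force: [-0.4, 0.5, -0.1]
grip_width: 0.03
```

Run:
```python
from h import *
o=bot.get_obs();print(o["eef_pos"],head(o)[0],o["grip_width"],o["ft_force"])
```

```text
[0.43941175 0.29734332 0.00132665] -93.87950846252434 0.029963984847518357 [-0.37285081  0.48750233 -0.11265059]
```

move_arm([
  {"grip": 1, "linear": [0, -0.005, 0], "twist": 0},
  {"grip": 1, "linear": [0, 0, 0], "twist": 0},
  {"grip": 1, "linear": [0, 0, 0], "twist": 0},
  {"grip": 1, "linear": [0, 0, 0], "twist": 0},
  {"grip": 1, "linear": [0, 0, 0], "twist": 0},
])

```text
clock: 14.05
eef_pos: [0.439, 0.2971, 0.0019]
tool_rot: [-0.473, 0.522, -0.511, 0.493]
ft_force: [-0.4, -0.2, 0.2]
grip_width: 0.0143
```

Run:
```python
from h import *
o=bot.get_obs();print(o["eef_pos"],head(o)[0],o["grip_width"],o["ft_force"])
```

```text
[0.43896181 0.29707889 0.00188094] -93.87238526251346 0.014348787895321709 [-0.4376286  -0.19532768  0.23541867]
```

move_arm([
  {"grip": 1, "linear": [0.08, -0.008, 0.003], "twist": 0},
  {"grip": 1, "linear": [0.12, -0.005, 0.005], "twist": 0},
  {"grip": 1, "linear": [0.12, -0.004, 0.005], "twist": 0},
  {"grip": 1, "linear": [0.12, -0.004, 0.005], "twist": 0},
  {"grip": 1, "linear": [0, 0, 0], "twist": 0},
])

```text
clock: 14.55
eef_pos: [0.4352, 0.2029, 0.0028]
tool_rot: [-0.474, 0.521, -0.512, 0.492]
ft_force: [-0.1, 0.3, -1.4]
grip_width: 0.0142
```

Run:
```python
from h import *
o=bot.get_obs();print(o["eef_pos"],head(o)[0],o["grip_width"],o["ft_force"])
```

```text
[0.43522611 0.20291389 0.00279528] -93.78976522638054 0.014208465277290977 [-0.12796655  0.26055414 -1.42194255]
```

move_arm([
  {"grip": 1, "linear": [0.13, -0.004, 0.005], "twist": 0},
  {"grip": 1, "linear": [0.13, -0.004, 0.005], "twist": 0},
  {"grip": 1, "linear": [0.13, -0.004, 0.005], "twist": 0},
  {"grip": 1, "linear": [0, 0, 0], "twist": 0},
  {"grip": 1, "linear": [0, 0, 0], "twist": 0},
])

```text
clock: 15.05
eef_pos: [0.4333, 0.1211, 0.0035]
tool_rot: [-0.473, 0.521, -0.512, 0.493]
ft_force: [0.6, 0.8, -1.0]
grip_width: 0.0141
```

```bash
python3 st.py w8
```

```text
[0.4333 0.1211 0.0035] (np.float64(-93.89387287400179), array([[-0.0679,  0.0122,  0.9976],
       [-0.9973,  0.0283, -0.0682],
       [-0.0291, -0.9995,  0.0103]])) 0.01406232522482393
yellow [  289    41    48   335 13952] ztop 0.015424732421110338 ((435.6107482910156, 159.18304443359375), (128.2338104248047, 16.061237335205078), 86.22703552246094) mean [0.4363 0.1675 0.0154] y 0.09537581825778971 0.22361991242539744
orange [ 284    0   60   25 1269] ztop 0.04254276329872887 ((439.9324951171875, 224.1537628173828), (5.486721515655518, 15.275527954101562), 84.43778991699219) mean [0.4398 0.224  0.0424] y 0.22127381085668044 0.22762448592321285
```

move_arm([
  {"grip": 0.5, "linear": [0, 0, 0], "twist": 0},
  {"grip": 0.5, "linear": [0, 0, 0], "twist": 0},
  {"grip": 0.3, "linear": [0, 0, 0], "twist": 0},
  {"grip": 0, "linear": [0, -0.2, 0], "twist": 0},
  {"grip": 0, "linear": [0, -0.25, 0], "twist": 0},
])

```text
clock: 15.6
eef_pos: [0.4271, 0.1205, 0.0894]
tool_rot: [-0.479, 0.522, -0.508, 0.49]
ft_force: [1.7, 0.2, -0.0]
grip_width: 0.0837
```

move_arm([
  {"grip": 0, "linear": [0, -0.2, 0], "twist": 0},
  {"grip": 0, "linear": [-0.22, 0, 0], "twist": 0},
  {"grip": 0, "linear": [-0.22, 0, 0], "twist": 0},
  {"grip": 0, "linear": [-0.22, 0, 0], "twist": 0},
  {"grip": 0, "linear": [0, 0, 0], "twist": 0},
])

```text
clock: 16.1
eef_pos: [0.4417, 0.2586, 0.1443]
tool_rot: [-0.471, 0.521, -0.511, 0.496]
ft_force: [-0.7, -0.0, -0.3]
grip_width: 0.0852
```

```bash
python3 st.py w9
```

```text
[0.4417 0.2586 0.1443] (np.float64(-93.67604444329714), array([[-0.0641,  0.0158,  0.9978],
       [-0.9973,  0.0335, -0.0646],
       [-0.0345, -0.9993,  0.0136]])) 0.08519675928785657
yellow [302 194  20  22 423] ztop 0.013916264696501174 ((443.77728271484375, 279.1671142578125), (15.765141487121582, 14.600878715515137), 86.16180419921875) mean [0.4438 0.2793 0.0139] y 0.27107523649961196 0.2873455409360199
yellow [ 302  289   20  119 2158] ztop 0.013881199174158254 ((434.6304931640625, 152.8107147216797), (116.33125305175781, 17.228561401367188), 87.11002349853516) mean [0.4355 0.155  0.0139] y 0.09503924120241877 0.21089907812024034
orange [ 302  224   20   65 1285] ztop 0.04178957212233962 ((441.4660949707031, 246.96865844726562), (48.865726470947266, 13.889581680297852), 85.9164810180664) mean [0.4414 0.2479 0.0418] y 0.22277840844064078 0.27162869293923614
```

View pics/w9.png

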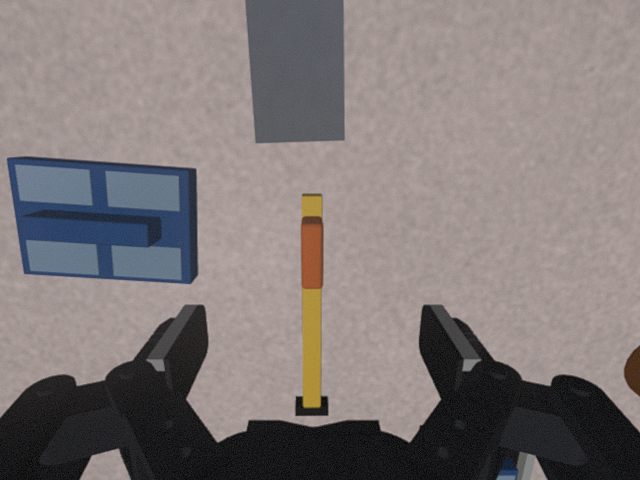

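The stick is out of the sleeve and flat on the bench; the orange handle is at (312,252), top 41.8 mm, middle (0.4415, 0.247), shoe at (312,405).

move_arm([
  {"grip": 0, "linear": [0.075, 0, -0.006], "twist": 0},
  {"grip": 0, "linear": [0, 0.2, 0], "twist": 0},
  {"grip": 0, "linear": [0, 0.2, 0], "twist": 0},
  {"grip": 0, "linear": [0, 0.1, 0], "twist": 0},
  {"grip": 0, "linear": [0, 0, 0], "twist": 0},
])

```text
clock: 16.65
eef_pos: [0.4387, 0.2363, 0.0411]
tool_rot: [-0.472, 0.521, -0.513, 0.493]
ft_force: [-0.6, -0.7, -1.0]
grip_width: 0.0853
```

Run:
```python
from h import *
o=bot.get_obs();print(o["eef_pos"],head(o)[0],totool(o,np.array([.4415,.247,.010])-o["eef_pos"]))
```

```text
[0.43865082 0.23625104 0.04110358] -93.9846554216513 [-0.05010782  0.15714152  0.00854458]
```

move_arm([
  {"grip": 0, "linear": [-0.05, 0.08, 0.008], "twist": 0},
  {"grip": 0.5, "linear": [0, 0.06, 0], "twist": 0},
  {"grip": 0.6, "linear": [0, 0.02, 0], "twist": 0},
  {"grip": 0.65, "linear": [0, 0, 0], "twist": 0},
  {"grip": 0.65, "linear": [0, 0, 0], "twist": 0},
])

```text
clock: 17.15
eef_pos: [0.442, 0.2413, 0.0115]
tool_rot: [-0.47, 0.522, -0.515, 0.491]
ft_force: [0.6, -0.2, 0.8]
grip_width: 0.0305
```

Run:
```python
from h import *
o=bot.get_obs();print(o["eef_pos"],head(o)[0],o["grip_width"],totool(o,np.array([.4415,.247,.010])-o["eef_pos"]))
```

```text
[0.44198486 0.24125854 0.0114524 ] -94.37422921467743 0.03048487383420936 [-0.02822879  0.00797938 -0.00471052]
```

move_arm([
  {"grip": 0.65, "linear": [-0.035, 0, -0.003], "twist": 0},
  {"grip": 1, "linear": [0, 0, 0], "twist": 0},
  {"grip": 1, "linear": [0, 0, 0], "twist": 0},
  {"grip": 1, "linear": [0, 0, 0], "twist": 0},
  {"grip": 1, "linear": [0, 0, 0], "twist": 0},
])

```text
clock: 17.65
eef_pos: [0.4433, 0.2498, 0.0141]
tool_rot: [-0.469, 0.521, -0.516, 0.492]
ft_force: [-0.5, -0.4, -1.0]
grip_width: 0.0149
```

Run:
```python
from h import *
o=bot.get_obs();print(o["eef_pos"],head(o),o["grip_width"],o["ft_force"])
```

```text
[0.44332721 0.2497686  0.01407729] (np.float64(-94.33739333272918), array([[-0.0755958 ,  0.01885718,  0.99696022],
       [-0.99669158,  0.02850389, -0.07611458],
       [-0.02985255, -0.9994158 ,  0.01664002]])) 0.01491167633644154 [-0.487961   -0.43287086 -0.98054021]
```

move_arm([
  {"grip": 1, "linear": [0, -0.15, 0], "twist": 0},
  {"grip": 1, "linear": [0, -0.15, 0], "twist": 0.009},
  {"grip": 1, "linear": [0.03, 0, 0.2], "twist": 0},
  {"grip": 1, "linear": [0.03, 0, 0.2], "twist": 0},
  {"grip": 1, "linear": [0.03, 0, 0.2], "twist": 0},
])

```text
clock: 18.15
eef_pos: [0.5559, 0.2187, 0.0759]
tool_rot: [-0.469, 0.525, -0.517, 0.487]
ft_force: [-0.6, 0.7, -0.3]
grip_width: 0.0153
```

move_arm([
  {"grip": 1, "linear": [0.03, 0, 0.2], "twist": 0},
  {"grip": 1, "linear": [0, 0, 0], "twist": 0},
  {"grip": 1, "linear": [0, 0, 0], "twist": 0},
  {"grip": 1, "linear": [0, 0, 0], "twist": 0},
  {"grip": 1, "linear": [0, 0, 0], "twist": 0},
])

```text
clock: 18.65
eef_pos: [0.5989, 0.2068, 0.0737]
tool_rot: [-0.468, 0.526, -0.518, 0.485]
ft_force: [0.1, -0.3, 0.0]
grip_width: 0.0153
```

```bash
cat > s2.py <<'E'
from h import *
import sys
np.set_printoptions(precision=4,suppress=True)
o=bot.get_obs();h,m=head(o);print("tcp sc",sc(o["eef_pos"]),"head-feed",h+95.3,m[2],o["grip_width"],o["ft_force"])
n=sys.argv[1];C=cam(n);p,D=bot.camera(n);np.savez(sys.argv[2]+".npz",p=p,d=D);cv2.imwrite(f"pics/{sys.argv[2]}.png",p)
if n=="wrist":C=cam("wrist",o)
uv=[(u,v) for v in range(480) for u in range(640)];P=sc(dep(C,uv,D));H=cv2.cvtColor(p,cv2.COLOR_BGR2HSV).reshape(-1,3).astype(int)
a,hue=P,H[:,0];ok=(H[:,1]>90)&(abs(P[:,1])<.08)
for nm,m_ in(("yellow",ok&(hue>19)&(hue<36)&(P[:,0]<0)),("orange",ok&(hue>3)&(hue<17)&(P[:,0]<-.03)),("black",(H[:,2]<45)&(abs(P[:,1])<.03)&(P[:,2]>.019)&(P[:,2]<.07)&(P[:,0]<-.1)),("blue",ok&(hue>98)&(hue<122)&(P[:,0]>-.2)&(P[:,0]<.16)&(P[:,2]<.05))):
    s=P[m_]
    if len(s)>15:
        print(nm,len(s),"x",np.percentile(s[:,0],[1,99]),"y",np.percentile(s[:,1],[2,98]),"z",np.percentile(s[:,2],[5,50,95]))
        if nm=="yellow": k=np.percentile(s[:,2],60);s=s[abs(s[:,2]-k)<.02];print("  y(x),z(x) fit",np.polyfit(s[:,0],s[:,1],1),np.polyfit(s[:,0],s[:,2],1))
E
python3 s2.py wrist w10; python3 s2.py top t1
```

```text
tcp sc [-0.3214 -0.0027  0.0737] head-feed 0.10334738151847489 [-0.0253 -0.9997  0.0072] 0.015263124057212045 [ 0.0777 -0.2705  0.005 ]
tcp sc [-0.3214 -0.0027  0.0737] head-feed 0.10334738151847489 [-0.0253 -0.9997  0.0072] 0.015263124057212045 [ 0.0777 -0.2705  0.005 ]
yellow 56 x [-1.401  -0.0037] y [-0.0507  0.0623] z [-0.7267  0.0715  0.22  ]
  y(x),z(x) fit [-0.5542 -0.202 ] [0.2791 0.1717]
orange 21 x [-1.3993 -0.0394] y [-0.0703  0.073 ] z [-0.7252 -0.6943  0.0165]
blue 615 x [-0.1423  0.0802] y [-0.0503  0.0339] z [0.0132 0.0291 0.0458]Traceback (most recent call last):
  File "s2.py", line 5, in <module>
    n=sys.argv[1];C=cam(n);p,D=bot.camera(n);np.savez(sys.argv[2]+".npz",p=p,d=D);cv2.imwrite(f"pics/{sys.argv[2]}.png",p)
                    ~~~^^^
  File "h.py", line 7, in cam
    T=np.eye(4);T[:3,:3]=R.from_quat(obs["tool_rot"]).as_matrix();T[:3,3]=obs["eef_pos"];T=T@c["T_tool_cam"]
                                     ~~~^^^^^^^^^^^^
TypeError: 'NoneType' object is not subscriptable
```

```bash
sed -i 's/;C=cam(n);p,D/;C=cam(n,o);p,D/' s2.py; python3 s2.py scene sc1; python3 s2.py wrist w10
python3 - <<'E'
import cv2,numpy as np
a=cv2.imread("pics/sc1.png")[190:340,150:410];b=cv2.imread("pics/w10.png")
a=cv2.resize(a,(640,369),interpolation=cv2.INTER_CUBIC);b=cv2.resize(b,(300,225));c=np.zeros((600,640,3),np.uint8);c[:369]=a;c[372:597,:300]=b;cv2.imwrite("pics/c2.png",c)
E
```

```text
tcp sc [-0.3215 -0.0029  0.0738] head-feed 0.11682516138039034 [-0.0253 -0.9997  0.0073] 0.014832803142584271 [ 0.5213 -0.3586 -1.1851]
yellow 565 x [-0.3572 -0.1667] y [-0.0114  0.0083] z [0.0642 0.0733 0.078 ]
  y(x),z(x) fit [-0.0095 -0.0018] [0.01   0.0749]
orange 127 x [-0.3431 -0.294 ] y [-0.009   0.0539] z [0.0802 0.0975 0.1428]
blue 621 x [-0.1434 -0.0458] y [-0.0281  0.0318] z [0.0199 0.0299 0.046 ]
tcp sc [-0.3216 -0.0027  0.074 ] head-feed 0.1259241813958738 [-0.0255 -0.9996  0.0078] 0.014800401729125143 [ 0.1906 -0.195  -0.5387]
yellow 2581 x [-0.3596 -0.2605] y [-0.0141  0.0174] z [0.0703 0.0746 0.1533]
  y(x),z(x) fit [ 0.0036 -0.0016] [0.0129 0.0783]
orange 6286 x [-0.3449 -0.2967] y [-0.0105  0.0131] z [0.0866 0.1023 0.1053]
```

View pics/c2.png

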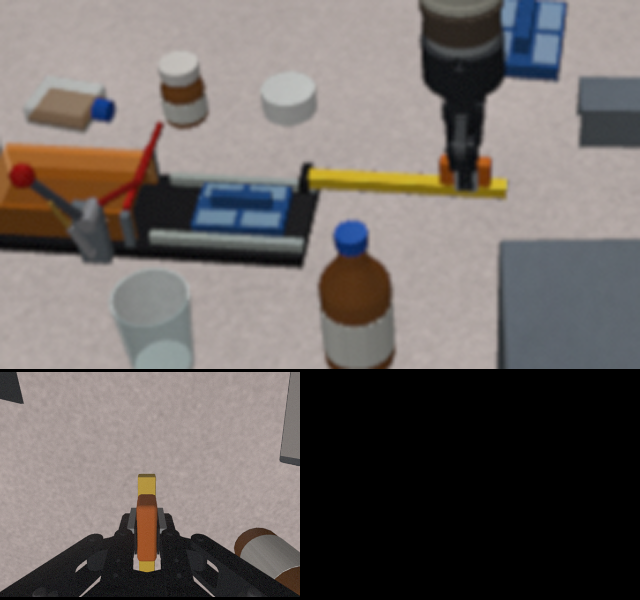

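Crop: gate open (red lever laid over), tray on the bed, stick level in the jaws with its shoe just behind the bed front, crop (307,178). Lowering it behind the tray.

move_arm([
  {"grip": 1, "linear": [-0.03, 0, 0.013], "twist": 0},
  {"grip": 1, "linear": [0, 0.09, 0], "twist": 0},
  {"grip": 1, "linear": [0, 0.07, 0], "twist": 0},
  {"grip": 1, "linear": [0, 0.03, 0], "twist": 0},
  {"grip": 1, "linear": [0, 0.01, 0], "twist": 0},
])

```text
clock: 19.3
eef_pos: [0.6032, 0.2169, 0.0351]
tool_rot: [-0.468, 0.525, -0.518, 0.488]
ft_force: [-0.5, 0.1, -0.1]
grip_width: 0.0149
```

```bash
python3 s2.py scene sc2
```

```text
tcp sc [-0.3319  0.0006  0.0351] head-feed 0.2918951329348829 [-0.0278 -0.9995  0.0116] 0.014856614511268629 [-0.4903  0.0718 -0.1316]
yellow 545 x [-0.3675 -0.1771] y [-0.0117  0.0132] z [0.025  0.0345 0.0391]
  y(x),z(x) fit [-0.0134  0.0004] [0.005 0.035]
orange 125 x [-0.3532 -0.3056] y [-0.0056  0.0586] z [0.0422 0.0607 0.1076]
black 66 x [-0.3356 -0.1653] y [-0.0122  0.0234] z [0.0282 0.0374 0.0655]
blue 615 x [-0.1431 -0.0459] y [-0.0287  0.0316] z [0.0202 0.03   0.0464]
```

move_arm([
  {"grip": 1, "linear": [0.04, 0.014, -0.003], "twist": 0},
  {"grip": 1, "linear": [0.08, 0, -0.001], "twist": 0},
  {"grip": 1, "linear": [0.08, -0.002, -0.001], "twist": 0},
  {"grip": 1, "linear": [0.08, -0.002, 0], "twist": 0},
  {"grip": 1, "linear": [0, 0, 0], "twist": 0},
])

```text
clock: 19.85
eef_pos: [0.5974, 0.1558, 0.0325]
tool_rot: [-0.467, 0.525, -0.518, 0.488]
ft_force: [0.5, 0.6, -0.7]
grip_width: 0.0153
```

```bash
python3 s2.py scene sc3
```

```text
tcp sc [-0.2705  0.0006  0.0325] head-feed 0.23754347886892901 [-0.0278 -0.9995  0.0133] 0.015300008950124138 [ 0.5289  0.6209 -0.7371]
yellow 585 x [-0.3058 -0.1164] y [-0.0327  0.0123] z [0.0151 0.0314 0.0361]
  y(x),z(x) fit [-0.0344 -0.0045] [-0.0171  0.0264]
orange 123 x [-0.2919 -0.2435] y [-0.0076  0.0587] z [0.0406 0.0558 0.105 ]
black 69 x [-0.2748 -0.1077] y [-0.0141  0.0228] z [0.0201 0.0345 0.0612]
blue 625 x [-0.1085 -0.0089] y [-0.0325  0.0318] z [0.0197 0.0303 0.0456]
```

move_arm([
  {"grip": 1, "linear": [0.08, -0.002, 0], "twist": 0},
  {"grip": 1, "linear": [0.09, -0.0025, 0], "twist": 0},
  {"grip": 1, "linear": [0.09, -0.0025, 0], "twist": 0},
  {"grip": 1, "linear": [0.09, -0.0025, 0], "twist": 0},
  {"grip": 1, "linear": [0.06, -0.002, 0], "twist": 0},
])

```text
clock: 20.4
eef_pos: [0.5909, 0.0713, 0.0335]
tool_rot: [-0.466, 0.524, -0.518, 0.49]
ft_force: [-0.1, 0.6, -0.5]
grip_width: 0.0149
```

```bash
python3 s2.py scene sc4
```

```text
tcp sc [-0.1858  0.0018  0.0335] head-feed 0.4219800212154752 [-0.0308 -0.9994  0.016 ] 0.014897052685248146 [-0.1044  0.5503 -0.531 ]
yellow 677 x [-0.2218 -0.0311] y [-0.0306  0.014 ] z [0.014  0.0311 0.0366]
  y(x),z(x) fit [-0.034  -0.0018] [-0.0285  0.0253]
orange 111 x [-0.2084 -0.1499] y [-0.0654  0.0479] z [0.027  0.0554 0.085 ]
black 44 x [-0.1926 -0.1158] y [-0.0124  0.0243] z [0.0248 0.0555 0.0662]
blue 216 x [-0.0264  0.0058] y [-0.0311  0.0322] z [0.0191 0.0302 0.0443]
```

move_arm([
  {"grip": 1, "linear": [0.08, 0, -0.002], "twist": 0.003},
  {"grip": 1, "linear": [0.08, -0.001, -0.001], "twist": 0},
  {"grip": 1, "linear": [0.08, -0.002, 0], "twist": 0},
  {"grip": 1, "linear": [0.06, -0.002, 0], "twist": 0},
  {"grip": 1, "linear": [0.03, 0, 0], "twist": 0},
])

```text
clock: 20.95
eef_pos: [0.5843, 0.0005, 0.033]
tool_rot: [-0.464, 0.526, -0.519, 0.489]
ft_force: [-0.1, 0.9, -0.5]
grip_width: 0.0148
```

```bash
python3 s2.py scene sc5
```

```text
tcp sc [-0.1147  0.0018  0.033 ] head-feed 0.014885115914026414 [-0.0316 -0.9994  0.0171] 0.014762243411509899 [-0.0944  0.8806 -0.4996]
yellow 561 x [-0.1518 -0.0013] y [-0.0318  0.014 ] z [0.0137 0.0291 0.037 ]
  y(x),z(x) fit [-0.0275 -0.0004] [0.0025 0.0271]
orange 110 x [-0.1374 -0.0747] y [-0.0107  0.0433] z [0.039  0.057  0.0914]
black 39 x [-0.157  -0.1078] y [-0.0161  0.0242] z [0.0197 0.0547 0.0638]
```

move_arm([
  {"grip": 1, "linear": [0.03, -0.001, 0], "twist": 0},
  {"grip": 1, "linear": [0.02, 0, 0], "twist": 0},
  {"grip": 1, "linear": [0.015, 0, 0], "twist": 0},
  {"grip": 1, "linear": [0.015, 0, 0], "twist": 0},
  {"grip": 1, "linear": [0.015, 0, 0], "twist": 0},
])

```text
clock: 21.5
eef_pos: [0.5835, -0.0115, 0.0338]
tool_rot: [-0.461, 0.528, -0.514, 0.494]
ft_force: [0.1, 6.1, 0.1]
grip_width: 0.015
```

```bash
python3 s2.py scene sc6|head -1
```

```text
tcp sc [-0.1026  0.0022  0.0338] head-feed 0.3183934109451201 [-0.0478 -0.9987  0.0179] 0.0150455015285824 [0.1252 6.1277 0.1018]
```

move_arm([
  {"grip": 1, "linear": [0.03, 0, 0], "twist": 0},
  {"grip": 1, "linear": [0.04, 0, 0], "twist": 0},
  {"grip": 1, "linear": [0.04, 0, 0], "twist": 0},
  {"grip": 1, "linear": [0, 0, 0], "twist": 0},
  {"grip": 1, "linear": [0, 0, 0], "twist": 0},
])

```text
clock: 22.05
eef_pos: [0.5837, -0.0092, 0.0371]
tool_rot: [-0.453, 0.533, -0.5, 0.51]
ft_force: [-0.1, -0.9, -0.5]
grip_width: 0.0149
```

```bash
python3 s2.py wrist w11
python3 - <<'E'
from h import *
f=np.load("sc6.npz");C=cam("scene");print()
p,D=bot.camera("scene");P=sc(dep(C,[(u,v) for v in range(480) for u in range(640)],D))
a=cv2.resize(p[200:330,120:300],(720,520),interpolation=cv2.INTER_CUBIC);cv2.imwrite("pics/c3.png",a)
E
```

```text
tcp sc [-0.105   0.0021  0.0371] head-feed 1.376056932751979 [-0.0917 -0.9956  0.02  ] 0.014859213013748795 [-0.0667 -0.871  -0.4961]
yellow 2549 x [-0.1433 -0.0444] y [-0.007   0.0102] z [0.0291 0.0384 0.0403]
  y(x),z(x) fit [0.0164 0.0039] [-0.0305  0.034 ]
orange 6187 x [-0.1276 -0.078 ] y [-0.0063  0.0092] z [0.0493 0.0653 0.0669]
black 840 x [-0.1134 -0.1036] y [-0.0191  0.0225] z [0.0464 0.0613 0.0687]
```

View pics/c3.png

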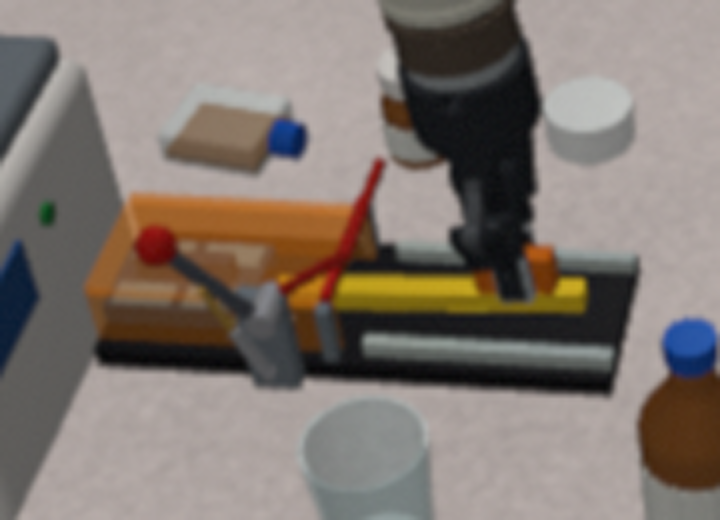

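The tray reached home: 6 N resistance came at the expected nose position (scanner +60 mm), and further pushing gave no advance. The crop shows it under the guard against the housing. Retracting the stick.

move_arm([
  {"grip": 1, "linear": [-0.08, 0, 0], "twist": 0},
  {"grip": 1, "linear": [-0.15, 0, 0], "twist": 0},
  {"grip": 1, "linear": [-0.2, 0, 0], "twist": 0},
  {"grip": 1, "linear": [-0.2, 0, 0], "twist": 0},
  {"grip": 1, "linear": [-0.2, 0, 0], "twist": 0},
])

```text
clock: 22.65
eef_pos: [0.5959, 0.1547, 0.0505]
tool_rot: [-0.451, 0.537, -0.504, 0.505]
ft_force: [0.7, -0.0, -1.2]
grip_width: 0.0149
```

```bash
python3 s2.py scene sc7; python3 s2.py top t2
```

```text
tcp sc [-0.2693 -0.0008  0.0505] head-feed 0.49979918661176725 [-0.088  -0.996   0.0172] 0.01485895805853919 [ 0.6581 -0.0348 -1.2154]
yellow 591 x [-0.3032 -0.113 ] y [-0.0134  0.0103] z [0.031  0.0458 0.0528]
  y(x),z(x) fit [-0.014  -0.0003] [-0.037   0.0382]
orange 108 x [-0.2893 -0.2421] y [-0.0088  0.0375] z [0.0565 0.0724 0.1016]
black 47 x [-0.2709 -0.1066] y [-0.0105  0.0252] z [0.0197 0.0449 0.0659]
tcp sc [-0.2767 -0.0006  0.0516] head-feed 0.9268128952905954 [-0.0941 -0.9954  0.0195] 0.015217855570205817 [2.0119 3.8508 0.5575]
yellow 70 x [-1.4    -0.0059] y [-0.0393  0.0623] z [-0.6975  0.0529  0.4503]
  y(x),z(x) fit [0.0776 0.0218] [-0.0649  0.0331]
orange 46 x [-1.3996 -0.1485] y [-0.0486  0.0579] z [-0.7063  0.0764  0.4585]
blue 39 x [-0.0527  0.1415] y [-0.0521  0.0323] z [0.0096 0.0144 0.0177]
```

move_arm([
  {"grip": 1, "linear": [0, -0.15, 0], "twist": 0},
  {"grip": 1, "linear": [-0.05, -0.12, 0], "twist": 0},
  {"grip": 1, "linear": [-0.17, 0, -0.173], "twist": 0},
  {"grip": 1, "linear": [-0.17, 0, -0.173], "twist": 0},
  {"grip": 1, "linear": [-0.17, 0, -0.173], "twist": 0},
])

```text
clock: 23.25
eef_pos: [0.5014, 0.2735, 0.1131]
tool_rot: [-0.45, 0.537, -0.505, 0.505]
ft_force: [0.7, 1.2, -1.1]
grip_width: 0.0149
```

Run:
```python
from h import *
o=bot.get_obs();print(o["eef_pos"],head(o),o["grip_width"],totool(o,np.array([.50,.265,.05])-o["eef_pos"]))
```

```text
[0.50144207 0.27351398 0.11306301] (np.float64(-94.91096605060005), array([[-0.08527235,  0.02774254,  0.99597137],
       [-0.99242703,  0.08633893, -0.08737385],
       [-0.08841508, -0.99587948,  0.02017013]])) 0.014901621718796478 [ 0.07074099  0.3101403  -0.00982176]
```

move_arm([
  {"grip": 1, "linear": [0.07, 0.1, -0.01], "twist": 0},
  {"grip": 1, "linear": [0, 0.15, 0], "twist": 0},
  {"grip": 1, "linear": [0, 0.12, 0], "twist": 0},
  {"grip": 1, "linear": [0, 0.05, 0], "twist": 0},
  {"grip": 1, "linear": [0, 0, 0], "twist": 0},
])

```text
clock: 23.75
eef_pos: [0.4958, 0.2734, 0.028]
tool_rot: [-0.451, 0.534, -0.502, 0.509]
ft_force: [0.0, -0.3, -0.8]
grip_width: 0.0152
```

Run:
```python
from h import *
o=bot.get_obs();print(o["eef_pos"],head(o)[1][2],o["ft_force"])
C=cam("scene");p,D=bot.camera("scene");P=dep(C,[(u,v) for v in range(480) for u in range(640)],D);H=cv2.cvtColor(p,cv2.COLOR_BGR2HSV).reshape(-1,3)
s=P[(H[:,0]>19)&(H[:,0]<36)&(H[:,1]>110)&(abs(P[:,0]-.5)<.05)&(P[:,2]<.1)];print(len(s),s.min(0),s.max(0),np.polyfit(s[:,1],s[:,2],1))
```

```text
[0.4957668  0.27337625 0.02801923] [-0.09024888 -0.99566205  0.02263246] [ 0.04833633 -0.27524187 -0.82078522]
456 [0.46875258 0.11860479 0.01119022] [0.51215843 0.30808284 0.0388146 ] [0.03304387 0.0169548 ]
```

move_arm([
  {"grip": 1, "linear": [0, 0.02, 0], "twist": 0},
  {"grip": 1, "linear": [0, 0.015, 0], "twist": 0},
  {"grip": 1, "linear": [0, 0.01, 0], "twist": 0},
  {"grip": 1, "linear": [0, 0, 0], "twist": 0},
  {"grip": 1, "linear": [0, 0, 0], "twist": 0},
])

```text
clock: 24.3
eef_pos: [0.5001, 0.2747, 0.023]
tool_rot: [-0.448, 0.533, -0.503, 0.511]
ft_force: [0.3, 0.4, -0.9]
grip_width: 0.0151
```

move_arm([
  {"grip": 0.8, "linear": [0, 0, 0], "twist": 0},
  {"grip": 0.7, "linear": [0, 0, 0], "twist": 0},
  {"grip": 0.5, "linear": [0, 0, 0], "twist": 0},
  {"grip": 0.4, "linear": [0, 0, 0], "twist": 0},
  {"grip": 0.4, "linear": [0, 0, 0], "twist": 0},
])

```text
clock: 24.8
eef_pos: [0.501, 0.275, 0.0243]
tool_rot: [-0.447, 0.533, -0.504, 0.512]
ft_force: [0.7, -0.1, 0.0]
grip_width: 0.0513
```

move_arm([
  {"grip": 0.4, "linear": [0, -0.15, 0], "twist": 0},
  {"grip": 0.4, "linear": [0, -0.25, 0], "twist": 0},
  {"grip": 0.4, "linear": [0, -0.25, 0], "twist": 0},
  {"grip": 0.4, "linear": [0, -0.2, 0], "twist": 0},
  {"grip": 0.4, "linear": [0, 0, 0], "twist": 0},
])

```text
clock: 25.3
eef_pos: [0.4926, 0.2582, 0.1972]
tool_rot: [-0.45, 0.534, -0.503, 0.51]
ft_force: [0.3, -0.4, 0.0]
grip_width: 0.0513
```

move_arm([
  {"grip": 0.4, "linear": [-0.2, 0, -0.15], "twist": 0},
  {"grip": 0.4, "linear": [-0.2, 0, -0.15], "twist": 0},
  {"grip": 0.4, "linear": [-0.2, 0, -0.15], "twist": 0},
  {"grip": 0.4, "linear": [0, 0, 0], "twist": 0},
  {"grip": 0.4, "linear": [0, 0, 0], "twist": 0},
])

```text
clock: 25.8
eef_pos: [0.4119, 0.3878, 0.2067]
tool_rot: [-0.446, 0.534, -0.505, 0.51]
ft_force: [0.5, -0.0, -1.3]
grip_width: 0.0513
```

Run:
```python
from h import *
np.set_printoptions(precision=4,suppress=True)
p,D=bot.camera("top");q,E=bot.camera("scene");T=cam("top")
f=np.load("top0.npz");d=cv2.absdiff(p,f["p"]).max(2)
for nm,(u,v) in dict(flask=(508,292),jar=(461,291),dish=(412,297),beaker=(443,148),reagent=(371,150),saline=(217,205),smallstick=(138,315),tray2=(304,346),tray3=(210,342)).items(): print(nm,np.percentile(d[v-14:v+14,u-14:u+14],90))
P=dep(T,[(u,v) for v in range(480) for u in range(640)],D);H=cv2.cvtColor(p,cv2.COLOR_BGR2HSV).reshape(-1,3)
s=P[(H[:,0]>19)&(H[:,0]<36)&(H[:,1]>110)&(abs(P[:,0]-.5)<.06)&(abs(P[:,1]-.2)<.15)&(P[:,2]<.1)];print(len(s),s.min(0),s.max(0),np.median(s,0),np.polyfit(s[:,1],s[:,2],1))
b=np.zeros((600,640,3),np.uint8);b[:300]=cv2.resize(p[120:300,256:640],(640,300),interpolation=cv2.INTER_CUBIC);b[300:]=cv2.resize(q[180:330,100:420],(640,300),interpolation=cv2.INTER_CUBIC);cv2.imwrite("pics/c4.png",b)
for c in blobs(p,(0,140,70),(6,255,255),8)[0]:print("red",cv2.minEnclosingCircle(c))
```

```text
flask 7.0
jar 8.0
dish 7.0
beaker 8.0
reagent 11.0
saline 8.0
smallstick 7.0
tray2 53.0
tray3 123.0
354 [0.4816 0.1188 0.0077] [0.5074 0.3111 0.0227] [0.493  0.1905 0.0138] [-0.0016  0.0141]
red ((468.25, 219.5), 21.9161319732666)
red ((509.5322570800781, 188.14515686035156), 4.612269878387451)
```

View pics/c4.png

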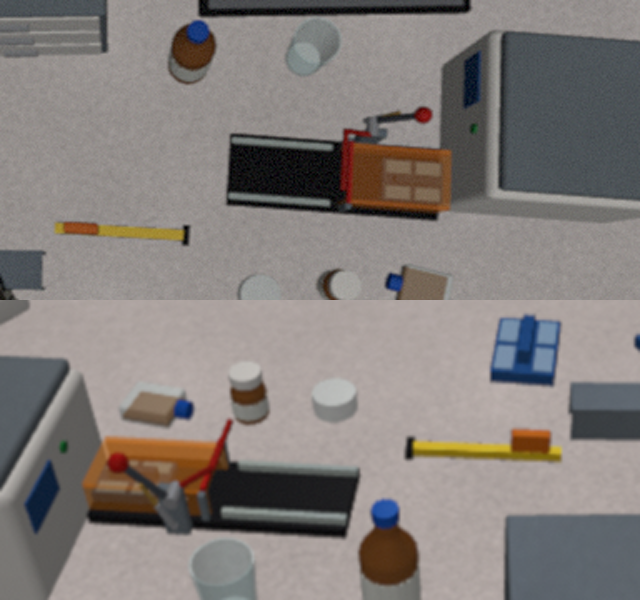

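Run:
```python
from h import *
np.set_printoptions(precision=4,suppress=True)
ps=[bot.camera("top")[0].astype(float) for _ in range(4)];p=np.mean(ps,0);T=cam("top")
u,v=np.meshgrid(np.arange(455,545),np.arange(195,260));uv=np.c_[u.ravel(),v.ravel()]
S=sc(onz(T,uv,.029));val=p[v.ravel(),u.ravel()]
for x in np.arange(.03,.160,.004):
    k=(abs(S[:,0]-x)<.0025)&(abs(abs(S[:,1])-.015)<.006);print(round(x,3),val[k].mean(0).round(),end="; ")
```

```text
0.03 [24. 55. 97.]; 0.034 [24. 55. 97.]; 0.038 [24. 55. 97.]; 0.042 [26. 56. 98.]; 0.046 [25. 56. 98.]; 0.05 [25. 56. 98.]; 0.054 [27. 57. 96.]; 0.058 [37. 61. 96.]; 0.062 [ 54.  74. 102.]; 0.066 [ 71.  91. 114.]; 0.07 [ 79. 100. 122.]; 0.074 [ 80. 101. 123.]; 0.078 [ 81. 102. 124.]; 0.082 [ 80. 101. 122.]; 0.086 [ 81. 102. 123.]; 0.09 [ 80. 101. 122.]; 0.094 [ 81. 102. 123.]; 0.098 [ 78.  99. 120.]; 0.102 [ 58.  78. 105.]; 0.106 [ 56.  76. 103.]; 0.11 [ 74.  95. 117.]; 0.114 [ 80. 102. 123.]; 0.118 [ 80. 102. 122.]; 0.122 [ 80. 101. 122.]; 0.126 [ 80. 101. 122.]; 0.13 [ 80. 101. 122.]; 0.134 [ 79. 100. 122.]; 0.138 [ 79. 100. 122.]; 0.142 [ 78.  99. 120.]; 0.146 [ 60.  81. 109.]; 0.15 [ 46.  76. 113.]; 0.154 [ 44.  79. 121.]; 0.158 [ 48.  78. 115.];
```

```bash
python3 -c "
from workcell import bot
print(bot.job_done(),bot.get_obs()['clock'])"
```

```text
the job is handed in; nothing more can be done
the job is handed in; nothing more can be done
```

The job is handed in, about 26 s into the 72 s limit. I flipped the gate open, laid the smallest blue tray on the bed, drew the stick out and took it again by the handle. I then pushed the tray home and laid the stick flat on the bench about 70 mm in front of the bed, well clear of the scanner.

What the last checks showed:
- **Gate:** the lever stays open, with the knob at about scanner x = +80 mm.
- **Tray:** its middle reads about +104 mm through the guard, against 105 mm nominal and good to about 2 mm. The push met 6 N with the nose at +60 mm, and pushing harder gave no further advance.
- **Stick:** it lies flat, with the shaft top at 14 mm and no slope.
- **Bystanders:** the flask, jar, bottles, beaker and dishes match the first top picture. The areas of the two larger trays did differ in that picture; I put it down to the parked arm above them and did not confirm it separately.

Two things did not go cleanly:
- **First stick grip:** it was too shallow, so I opened and gripped again lower before pulling.
- **Wrist tilt:** the wrist tilted about 5° during the final push. The stick was therefore laid nose first and settled flat when I let go.

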